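# Clamp glazed test tiles in the studio screw press

## Task

Lay every test tile flat in the tray, side by side, then push the tray along the runway, without lifting it, to the corner marks under the press. Screw the press down by putting the bar in one hole of the brass collar after another, turning it clockwise with the bar only, not with the fingers, until the pad bears firmly on every tile; then set the brake lever upright at its middle mark, and have the bar back on its wooden rest at the end. Leave the jar, the bowl and the cup alone.

Things in the scene. Friction and masses are not known exactly. Their poses are not given: they have to be found in the camera images.
- press: Fixed bench screw press. Origin on the table under the press's centre; local y runs along the runway to the loading place, z up. Steel base 6 mm thick: 250 mm wide (x) for y -200 to +90, then a 150 mm wide runway to y +350. The tray starts at about y = +240 on white corner marks. Grey crosshead 250 x 70 mm (x, y), z 90 to 120 mm. Round plate with the lever's marks at y = -171.
- press_mark (a point): Centre of the four white corner marks under the press, on top of the base (6 mm above the table); the tray's place for pressing. Axes as the press.
- tray: Loose plywood tray, 0.4 to 0.7 kg, 130 x 130 mm, origin under its centre, on the runway. Floor 8 mm thick; rim 5 mm wide, 6 mm above the floor; inner floor 120 x 120 mm. A flat arm leads along local +y to an upright wooden fin to grip, centred at y = +110 mm: 16 mm thick (x), 36 mm long (y), from 8 to 44 mm above the tray's underside.
- collar_axis (a point): Point on the collar's vertical axis at the height of its holes, 155 mm above the table. Two steel columns, 24 mm diameter, stand 100 mm either side of it along the press's local x and reach up to z = 180 mm; they block the bar, so it can swing only in the sector between them, on the +y (or the -y) side.
- plate (a joint): Travel of the press plate downwards, m, 0 (up) to 0.0196 (end stop). It is driven by the collar: 4 mm per radian of collar turn, down when the collar turns clockwise seen from above. Starts between 0 and 0.0056; the pad meets the tiles lying in the tray at about 0.0168, beyond that its springs build up about 10 N per mm. Stays where it is left.
- collar: The threaded collar: brass ring, 90 mm diameter, on the crosshead, z 135 to 175 mm, origin at the centre of its underside, stiff to turn (0.7 N m); a steel spindle of 20 mm diameter sticks up out of it to at most z = 217 mm. Four level radial holes, 90 degrees apart, 17 x 17 mm, 30 mm deep from the rim, centred at z = 155 mm.
- pad: Black rubber pad 108 x 108 mm under the press plate, origin at the centre of its underside; comes down with the plate, sprung.
- brake (a joint): Brake lever on the press base, rad: 0 upright at the middle of three marks; negative leans along the press's local -x (towards the robot), positive away, ends +-0.8. Starts between -0.75 and -0.45. Light (0.15 N m), stays where it is left.
- brake_knob (a point): Centre of the black ball, 24 mm diameter, on the lever's end, 88 mm from its pivot.
- brake_pivot (a point): Pivot of the brake lever, 50 mm above the table; the pivot's axis is the press's local y. A round plate of 110 mm diameter with the three marks stands beside it on its -y side.
- bar: Loose round steel bar, 200 mm long along its x axis, 12 mm diameter, 0.18 kg, with a square rubber sleeve 16 x 16 mm, 50 mm long at its middle; origin at its centre. Starts lying on the rest.
- rest: Fixed wooden bar rest, 160 x 50 mm, 8 mm base, origin at the centre of its underside; two saddles 130 mm apart along its x axis with 22 mm wide, 12 mm deep slots (slot floor at 30 mm, top at 42 mm).
- rest_seat (a point): Where the bar's centre lies when it rests in both saddles, 36 mm above the table; the bar lies along the rest's x axis, either way round.
- hole0 (a point): Mouth centre of one of the collar's four holes, on its rim, 45 mm from the axis; the hole runs level from here to the axis.
- hole1 (a point): Mouth centre of one of the collar's four holes, on its rim, 45 mm from the axis; the hole runs level from here to the axis.
- hole2 (a point): Mouth centre of one of the collar's four holes, on its rim, 45 mm from the axis; the hole runs level from here to the axis.
- hole3 (a point): Mouth centre of one of the collar's four holes, on its rim, 45 mm from the axis; the hole runs level from here to the axis.
- tile1: Fired clay test tile, terracotta with a white glaze patch, 46 x 28 x 12 mm (x, y, z), 40 g, origin at the centre of its underside; lies on the table in front of the runway at the start. Two to four such tiles are present.
- tile2: Fired clay test tile, terracotta with a white glaze patch, 46 x 28 x 12 mm (x, y, z), 40 g, origin at the centre of its underside; lies on the table in front of the runway at the start. Two to four such tiles are present.
- tile3: Fired clay test tile, terracotta with a white glaze patch, 46 x 28 x 12 mm (x, y, z), 40 g, origin at the centre of its underside; lies on the table in front of the runway at the start. Two to four such tiles are present.
- tile4: Fired clay test tile, terracotta with a white glaze patch, 46 x 28 x 12 mm (x, y, z), 40 g, origin at the centre of its underside; lies on the table in front of the runway at the start. Two to four such tiles are present.
- jar: Glaze jar, 70 mm diameter, 85 mm high, origin under its centre; a bystander, to be left alone.
- bowl: White bowl, 100 mm diameter, 45 mm high, origin under its centre; a bystander, to be left alone.
- cup: Terracotta cup, 70 mm diameter, 85 mm high, origin under its centre; a bystander, to be left alone.
Not all that is in view belongs to the job. What is shaped like the tile3 but green or turquoise is not meant. Several things have the shape of the rest; the one meant has the colours described above.

How it is judged:
By the outcome, as a careful person would: the job done as asked, in the order asked, and still so for the second after the job is handed in, with the robot touching nothing.
Of tile1, tile2, tile3, tile4 only 2 to 4 are there at a start; the rules pass over those that are not, and their reading is None.
At some moment in a run one of tile1, tile2, tile3, tile4 may be knocked a few centimetres aside while the robot is not near it.
It also fails if it takes over 210 s, if anything falls off the work surface, if the arm or the gripper's body presses on something with over 40 N, if the wrist force passes 120 N, or if a joint passes its speed limit or range.

## Robot

A 7-joint arm with a two-finger parallel gripper is mounted at the origin on the work surface. World frame = base frame: x ahead of the robot, y to its left, z up, the work surface at z = 0. Lengths are in m, angles in rad, forces in N, time in s.
With the tool pointing down it reaches from about 0.425 to 0.95 m from the base axis. Payload 4.7 kg.
Tool frame: the origin (TCP) lies on the centre line of the jaws, within the pads' length; the fingertips stand robot.nose_length ahead of it and the grasp point (between the pads) lies 8 mm behind it (robot.nose_length is the distance from the TCP to the fingertips, in m); z points along the fingers, y is the line along which they close (so a half turn about z gives the same grasp; the last joint's range is limited). The gripper opens to 85 mm and grips with 20 to 120 N. Pads are 22 mm wide; open, the fingers measure 114 mm over their backs; the gripper's body (76 mm by 85 mm) begins 54 mm behind the grasp point. The pads swing forward as they close: fully open they stand 13 mm farther back than shut.
Start: joints at [1.202, 0.469, -0.049, 1.532, 0.024, 1.141, -0.082], TCP at [0.225, -0.636, 0.242] pointing down, gripper open.
Joint ranges: [-2.59, 2.59], [-0.33, 1.99], [-1.39, 1.29], [0.1, 2.45], [-1.04, 4.18], [0.21, 1.99], [-2.66, 2.66]. Speed limits (rad/s): [2.57, 2.57, 3.14, 3.14, 3.14, 3.14, 3.14].

## Interface

Orientations are given as [roll, pitch, yaw] about the fixed x, y, z axes, in that order (R = Rz(yaw) Ry(pitch) Rx(roll)).
In Python, from plant import robot gives the robot as it stands. Calls block until the motion is done:
- robot.goto(position, orientation): joint-space move of the TCP to a pose.
- robot.move_straight(position, vel=0.15, attitude=None, contact_N=None): straight line of the TCP; attitude=None keeps the orientation; vel is the mean speed in m/s. With contact_N (N) it stops when the force on the tool has changed by that much, and returns True; else False.
- robot.move_joints(angles): joint-space move.
- robot.grip(opening, strength=None): opening from 0.0 (shut) to 1.0 (fully open); strength is the grip in N (None keeps the last); returns when the fingers have stopped.
- robot.sleep(seconds).
- robot.inverse_kinematics(position, orientation): joint angles nearest the present ones, or None.
- robot.sense(): the state.
- robot.grab_frame(name): name is "scene" or "top" or "wrist"; returns a dict with "image" (480x640x3 uint8, red, green, blue), "range_z" (480x640 float32, m along the optical axis (not along the pixel's ray), 0 where there is no reading), "fx", "fy", "cx", "cy" (pixels), "R" (3x3) and "t" (3): a world point X has camera coordinates R X + t. Camera axes: x right, y down, z forward; pixel columns grow to the right and rows downward; lengths in m; the calibration is good to about 2 mm. A picture is of the moment at which its call begins.
A pose or a line that the arm cannot do raises robot.IKError and nothing moves.
- robot.close_job(): hands the job in; it is judged then, once.
The state is a dict: "t": time; "joint_pos": joint angles; "joint_velocities": joint speeds; "effort": joint torques, N m; "tcp_pos": TCP position; "tcp_rot": TCP orientation; "wrist_force": force on the tool from outside, world axes, zero at the start; "torque": the same for the moment, N m; "opening": opening from 0.0 (shut) to 1.0 (fully open); "gripper_force": force on a finger pad.
Only numpy, scipy, OpenCV 4.12 (cv2) and the standard library are available. Lean on these libraries where they do the work, as an engineer would, in place of code of your own. Each camera call takes 0.05 s, during which the arm holds its last target. There are 200 camera calls.

## Working session

There is one attempt and no reset: what is moved stays moved. The work goes in short steps, each a Python script; the robot and the scene stay as the last script left them, time stands still between calls to the robot, and variables do not carry over. Pictures are saved under pics/ and viewed, at most 14 in all, crops included, and the job is handed in when it is done.

```bash
ls; mkdir -p pics
python3 - <<'E'
from plant import robot
import cv2, numpy as np
s=robot.sense(); print(s['t'],s['tcp_pos'],s['tcp_rot'],s['opening'],robot.nose_length)
for n in ['scene','top']:
    f=robot.grab_frame(n); cv2.imwrite(f'pics/{n}0.png',f['image'][:,:,::-1]); np.savez(f'{n}0.npz',**f)
    print(n,f['fx'],f['fy'],f['cx'],f['cy'],f['R'].round(3).tolist(),f['t'].round(3).tolist(),(f['range_z']>0).mean())
E
```

```text
pics
0.0 [ 0.22478356 -0.6358491   0.24121761] [-3.13955028e+00  6.68565632e-05  3.39804009e-01] 0.9960750225266755 0.011
scene 511.867070502602 511.867070502602 327.96149871931084 237.8355383600381 [[0.801, 0.598, 0.016], [0.451, -0.586, -0.674], [-0.394, 0.547, -0.739]] [-0.358, -0.141, 1.483] 0.9960904947916667
top 582.8650253990978 582.8650253990978 313.2926470403417 246.49326073212308 [[-0.002, -1.0, 0.003], [-0.996, 0.001, -0.093], [0.093, -0.003, -0.996]] [-0.05, 0.497, 1.312] 0.9962369791666666
```

View pics/scene0.png

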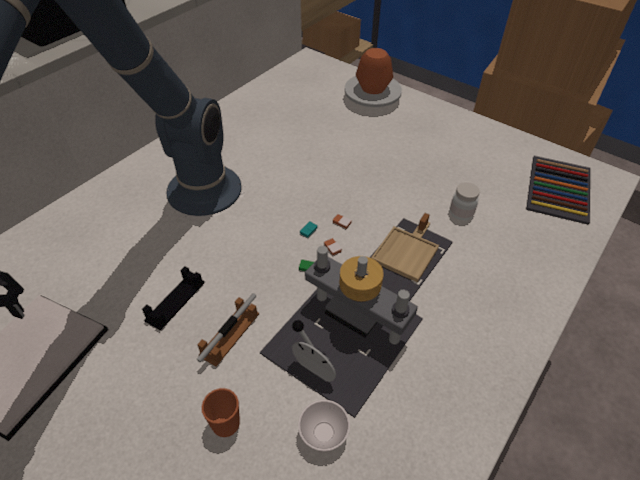

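View pics/top0.png

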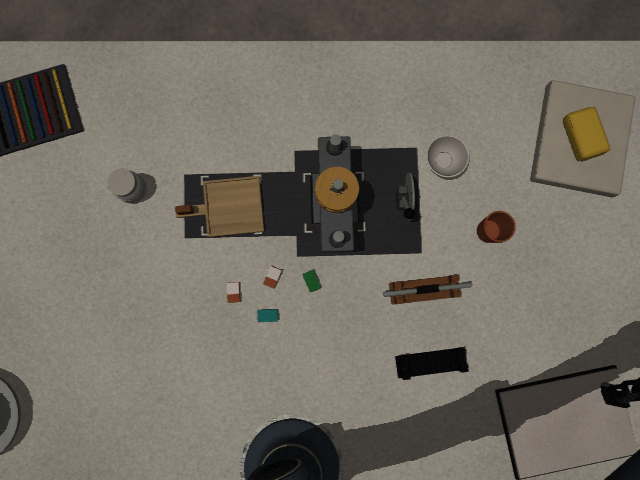

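The top view shows two tiles (233,292) and (273,276), the tray (233,207) with its fin at (184,211), the collar (337,190), the knob (409,213) and the bar on the brown rest (428,289). The green and turquoise pieces and the black rest are decoys.

```bash
cat > h.py <<'E'
import cv2, numpy as np
from plant import robot
def rays(f,px):
    px=np.atleast_2d(np.asarray(px,float))
    d=np.c_[(px[:,0]-f['cx'])/f['fx'],(px[:,1]-f['cy'])/f['fy'],np.ones(len(px))]
    R=np.asarray(f['R']); return -R.T@np.asarray(f['t']), d@R
def plane(f,px,z):
    c,d=rays(f,px); return c+d*((z-c[2])/d[:,2:3])
def cloud(f,m):
    v,u=np.nonzero(m&(f['range_z']>0)); c,d=rays(f,np.c_[u,v]); return c+d*f['range_z'][v,u][:,None]
def proj(f,X):
    X=np.atleast_2d(X)@np.asarray(f['R']).T+np.asarray(f['t']); return np.c_[X[:,0]/X[:,2]*f['fx']+f['cx'],X[:,1]/X[:,2]*f['fy']+f['cy']]
def tri(f1,p1,f2,p2):
    c1,d1=rays(f1,p1); c2,d2=rays(f2,p2); d1,d2=d1[0],d2[0]
    s=np.linalg.lstsq(np.c_[d1,-d2],c2-c1,rcond=None)[0]
    a,b=c1+s[0]*d1,c2+s[1]*d2; return (a+b)/2,np.linalg.norm(a-b)
def hsv(f): return cv2.cvtColor(f['image'],cv2.COLOR_RGB2HSV)
def rect(pts):
    (cx,cy),(w,h),a=cv2.minAreaRect(pts[:,:2].astype(np.float32))
    if w<h: w,h,a=h,w,a+90
    return np.array([cx,cy]),w,h,np.radians((a+90)%180-90)
def blobs(m,amin=30):
    n,l,s,c=cv2.connectedComponentsWithStats(m.astype(np.uint8)); return [(l==i,s[i],c[i]) for i in range(1,n) if s[i,4]>=amin]
def edge(m):
    k=max(cv2.findContours(m.astype(np.uint8),cv2.RETR_EXTERNAL,cv2.CHAIN_APPROX_NONE)[0],key=len); return k[:,0,:]
def load(n): return {k:v for k,v in np.load(n).items()}
E
python3 - <<'E'
from h import *
np.set_printoptions(precision=4,suppress=True)
for n in ['top','scene']:
    f=load(n+'0.npz'); H=hsv(f); h,s,v=[H[...,i].astype(int) for i in range(3)]
    print(n,'cam',-f['R'].T@f['t'])
    masks={'terra':((h<14)|(h>172))&(s>110)&(v>60),'brass':(abs(h-19)<5)&(s>140)&(v>80),'teal/green':(h>55)&(h<95)&(s>130),'wood':(h>10)&(h<22)&(s>60)&(s<150)&(v>80)}
    for k,m in masks.items():
        for b,st,c in blobs(m,25):
            P=cloud(f,b); print(k,st,c,np.median(P,0),P[:,2].max(), P.min(0)[:2],P.max(0)[:2])
    for name,uv in (dict(bar1=(388,294),bar2=(468,285),knob=(409,213),fin=(184,211),spin=(337,184),col1=(336,141),col2=(339,237)) if n=='top' else dict(bar1=(205,360),bar2=(253,298),knob=(298,325),fin=(425,217),spin=(361,262))).items():
        m=np.zeros(h.shape,bool); m[uv[1]-1:uv[1]+2,uv[0]-1:uv[0]+2]=1
        print(name,uv,np.median(cloud(f,m),0))
E
```

```text
top cam [ 0.3718 -0.0463  1.3531]
terra [ 34  75  19  59 166] [ 42.9096 103.7289] [0.8354 0.5867 0.0143] 0.022199533344522404 [0.7659 0.5637] [0.908  0.6124]
terra [  7  82  19  61 222] [ 15.8468 112.2252] [0.8159 0.6497 0.0139] 0.022130196260514712 [0.7435 0.6229] [0.8915 0.6767]
terra [175 205  15   8  87] [182.2644 208.3793] [0.5816 0.2459 0.0499] 0.05424986992143688 [0.5726 0.2302] [0.5893 0.2626]
terra [484 211  31  31 362] [495.4641 227.616 ] [ 0.5382 -0.4664  0.0097] 0.09059349917324733 [ 0.502  -0.4925] [ 0.569 -0.425]
terra [451 275   8   9  55] [454.8364 278.7273] [ 0.4211 -0.3692  0.0404] 0.047007104840083525 [ 0.4121 -0.3769] [ 0.4299 -0.3619]
terra [264 277  13  11  95] [269.8842 282.1053] [0.4159 0.0494 0.0106] 0.016620256034071357 [0.4043 0.0353] [0.4275 0.0634]
terra [403 277  46  12 300] [425.56   281.8633] [ 0.4154 -0.3079  0.0075] 0.015310384590023096 [ 0.4016 -0.3618] [ 0.427  -0.2569]
terra [394 281   8   9  54] [397.7037 285.4815] [ 0.4065 -0.2404  0.0407] 0.04735820118912115 [ 0.3989 -0.2474] [ 0.4181 -0.2328]
terra [452 289   9   9  56] [456.5357 292.625 ] [ 0
[... 5407 characters left out ...]
26  13  16  76] [588.8158 132.6053] [ 0.7458  1.67   -0.4201] -0.41013985836269007 [0.7291 1.5717] [0.7589 1.7259]
wood [537 159  51  13 124] [561.8952 164.8871] [0.7902 0.7323 0.0136] 0.020450315886581194 [0.7192 0.7077] [0.8611 0.766 ]
wood [ 340  222   99   67 2825] [395.1943 257.1264] [0.5967 0.1131 0.0154] 0.2170002659706124 [ 0.5212 -0.1448] [0.661  0.2709]
wood [198 332  20  14  36] [208.5833 339.5278] [ 0.3831 -0.3562  0.0403] 0.04501356726504557 [ 0.3759 -0.379 ] [ 0.4019 -0.3234]
bar1 (205, 360) [ 0.4023 -0.3877  0.0026]
bar2 (253, 298) [ 0.3916 -0.2169  0.035 ]
knob (298, 325) [ 0.562  -0.2584  0.1326]
fin (425, 217) [0.5829 0.2459 0.048 ]
spin (361, 262) [ 0.6042 -0.1062  0.214 ]
```

```bash
cat >> h.py <<'E'
from scipy.spatial.transform import Rotation as Ro
def down(yaw,tilt=0,az=0):
    "tool down with x axis at yaw, tilted so that the fingers point toward azimuth az by tilt"
    q=Ro.from_rotvec(tilt*np.array([np.sin(az),-np.cos(az),0]))*Ro.from_euler('xyz',[np.pi,0,yaw])
    return q.as_euler('xyz')
def snap(n,k):
    f=robot.grab_frame(n); np.savez(f'{n}{k}.npz',**f); cv2.imwrite(f'pics/{n}{k}.png',f['image'][:,:,::-1]); return f
E
python3 - <<'E'
from h import *
a=load('scene0.npz')['image'][235:315,300:425]; cv2.imwrite('pics/c1.png',cv2.resize(a,(750,480),interpolation=cv2.INTER_CUBIC)[:,:,::-1])
for p,o in [((.40,.05,.35),down(0)),((.45,.06,.32),down(0)),((.45,.06,.32),down(np.pi)),((.6,.12,.3),down(0,.7,-np.pi/2)),((.6,.12,.3),down(np.pi/2,.7,-np.pi/2)),((.6,.15,.25),down(-np.pi/2,.7,-np.pi/2)),((.38,.134,.016),down(0)),((.42,.05,.016),down(0)),((.38,.134,.016),down(0,.3,np.pi)),((.38,.134,.016),down(0,.3,0))]:
    q=robot.inverse_kinematics(p,o); print(p,np.round(o,2),None if q is None else np.round(q,2))
robot.goto((.47,.08,.33),down(0)); f=snap('wrist',1); print(robot.sense()['t'],-f['R'].T@f['t'],f['R'].round(2).tolist())
E
```

```text
(0.4, 0.05, 0.35) [3.14 0.   0.  ] [ 0.65 -0.06 -0.81  1.93 -0.04  1.25 -1.72]
(0.45, 0.06, 0.32) [3.14 0.   0.  ] [ 0.54  0.09 -0.81  1.89  0.07  1.19 -1.86]
(0.45, 0.06, 0.32) [3.14 0.   3.14] [ 0.81  0.15 -1.12  1.88  0.14  1.2   1.21]
(0.6, 0.12, 0.3) [2.44 0.   0.  ] [ 0.15  0.77 -1.18  1.5   1.05  1.97 -2.62]
(0.6, 0.12, 0.3) [3.14 0.7  1.57] [ 0.14  0.75 -1.14  1.5   1.03  1.95 -1.04]
(0.6, 0.15, 0.25) [ 3.14 -0.7  -1.57] [ 0.1   0.85 -1.18  1.52  1.08  1.96  2.  ]
(0.38, 0.134, 0.016) [3.14 0.   0.  ] [-0.02  0.47 -0.51  2.31  0.51  0.46 -2.52]
(0.42, 0.05, 0.016) [3.14 0.   0.  ] [ 0.09  0.47 -0.37  2.28  0.37  0.45 -2.15]
(0.38, 0.134, 0.016) [3.14 0.3  0.  ] [ 0.06  0.59 -0.54  2.13  0.23  0.78 -2.2 ]
(0.38, 0.134, 0.016) [ 3.14 -0.3   0.  ] None
2.8417 [0.53629366 0.07807198 0.46108539] [[-0.0, -1.0, -0.0], [-0.96, 0.0, 0.26], [-0.26, 0.0, -0.96]]
```

View pics/wrist1.png

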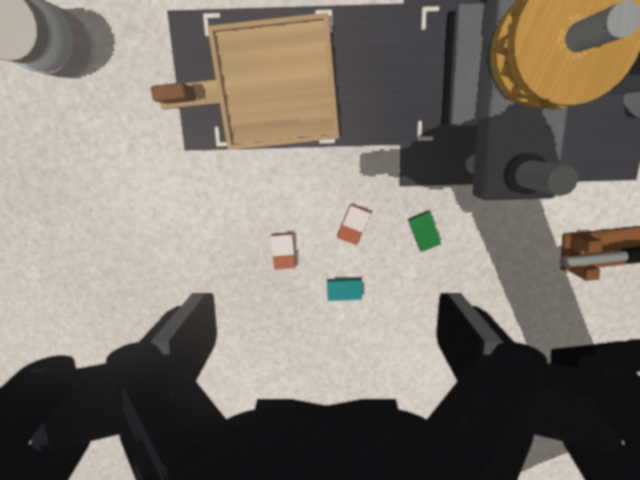

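View pics/c1.png

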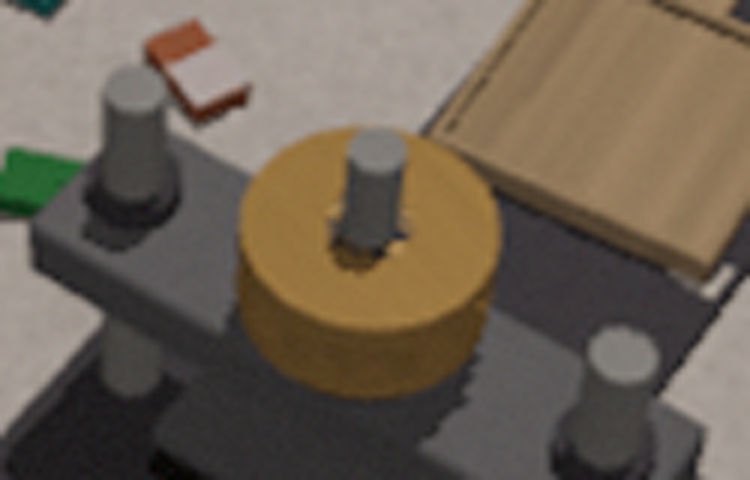

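The wrist view shows the tiles at (283,250) and (354,224), the tray (275,85) with the fin at (170,93), and white marks at (205,18), (220,135), (430,15) and (422,130). No collar hole is visible from the scene camera's side yet.

```bash
cat >> h.py <<'E'
def tilemask(f):
    H=hsv(f).astype(int); h,s,v=H[...,0],H[...,1],H[...,2]
    return ((h<14)|(h>172))&(s>110)&(v>60)
def tiles(f,box,z=.012,smax=45,vmin=150):
    "white+terracotta blobs, on plane z, inside box (xmin,xmax,ymin,ymax)"
    H=hsv(f).astype(int); t=tilemask(f)
    a=np.array(box); c=proj(f,[[a[i],a[j],z] for i in (0,1) for j in (2,3)]); roi=np.zeros(t.shape,np.uint8); cv2.fillConvexPoly(roi,cv2.convexHull(c.astype(np.float32)).astype(np.int32),1)
    out=[]
    for b,st,c in blobs(t&(roi>0),25):
        p=plane(f,[c],z)[0]; ppm=np.linalg.norm(proj(f,[p])-proj(f,[p+[.01,0,0]]))/.01
        near=cv2.dilate(b.astype(np.uint8),np.ones((3,3)),iterations=max(1,int(.022*ppm)))>0
        # tile = away from local background colour
        bg=cv2.dilate(near.astype(np.uint8),np.ones((5,5)),iterations=2)>0
        L=cv2.cvtColor(f['image'],cv2.COLOR_RGB2LAB).astype(int); ref=np.median(L[bg&~near],0)
        m=near&((np.linalg.norm(L-ref,axis=2)>22))&((H[...,2]>vmin)|b)
        m=cv2.morphologyEx(m.astype(np.uint8),cv2.MORPH_CLOSE,np.ones((3,3)))
        m=cv2.morphologyEx(m,cv2.MORPH_OPEN,np.ones((3,3)))
        if m.sum()<30: continue
        e=edge(m); r=rect(plane(f,e,z)); out.append((r,e.mean(0)))
    return out
E
python3 - <<'E'
from h import *
np.set_printoptions(precision=4,suppress=True)
T,W=load('top0.npz'),load('wrist1.npz')
rs={}
for n,f in (('top',T),('wrist',W)):
    rs[n]=tiles(f,(.3,.49,-.15,.25)); 
    for r,c in rs[n]: print(n,r,c)
for a,ca in rs['top']:
    for b,cb in rs['wrist']:
        if np.linalg.norm(a[0]-b[0])<.03: print('tri',*tri(T,proj(T,[np.r_[a[0],.012]]),W,proj(W,[np.r_[b[0],.012]])))
for n,f in (('top',T),('wrist',W)):
    H=hsv(f).astype(int); m=(H[...,1]<40)&(H[...,2]>(130 if n=='top' else 150))
    for b,st,c in blobs(m,4):
        p=plane(f,[c],.006)[0]
        if st[4]<200 and .49<p[0]<.7 and -.3<p[1]<.26: 
            P=plane(f,np.argwhere(b)[:,::-1],.006); print(n,'white',st,p,P.min(0)[:2],P.max(0)[:2])
# tray/fin/columns/spindle by depth
for n,f in (('top',T),('wrist',W)):
    P=cloud(f,np.ones((480,640),bool))
    H=hsv(f).astype(int); wood=(H[...,0]>8)&(H[...,0]<24)&(H[...,1]>50)&(H[...,1]<170)&(H[...,2]>80)
    for b,st,c in blobs(wood,1500):
        e=edge(cv2.morphologyEx(b.astype(np.uint8),cv2.MORPH_OPEN,np.ones((13,13)))); 
        if plane(f,e,.02)[:,1].min()>0: print(n,'tray rim',rect(plane(f,e,.020)))
    Q=P[(P[:,2]>.035)&(P[:,2]<.06)&(P[:,1]>.19)&(P[:,1]<.29)&(abs(P[:,0]-.58)<.05)]; print('fin',len(Q),rect(Q),np.percentile(Q[:,2],[10,50,90]))
    for nm,x,y,z0 in (('c+',.7,-.097,.165),('c-',.5,-.1,.165),('sp',.602,-.098,.195)):
        Q=P[(abs(P[:,0]-x)<.03)&(abs(P[:,1]-y)<.03)&(P[:,2]>z0)]; 
        if len(Q)>9: (cx,cy),r=cv2.minEnclosingCircle(Q[:,:2].astype(np.float32)); print(nm,len(Q),cx,cy,r,np.median(Q,0))
E
```

```text
top (array([0.4156, 0.0497]), 0.026926226913928986, 0.018102049827575684, np.float64(1.248257425065983)) [269.8438 282.3125]
top (array([0.3905, 0.1338]), 0.03934160992503166, 0.02608744613826275, np.float64(0.08345892454447337)) [232.6038 293.5094]
wrist (array([0.4163, 0.0499]), 0.03095325082540512, 0.022187070921063423, np.float64(1.1774969685864687)) [348.4789 233.7465]
wrist (array([0.379 , 0.1336]), 0.028573505580425262, 0.01931862160563469, np.float64(-1.4921726874598416)) [283.4848 261.9545]
tri [0.4157 0.0498 0.0096] 0.00011315710422949513
tri [0.3901 0.1296 0.0437] 0.00012364704742328953
top white [254 175   7   2   8] [0.6666 0.0806 0.006 ] [0.6645 0.0745] [0.6669 0.0886]
top white [304 174   2   8   9] [ 0.6618 -0.0291  0.006 ] [ 0.6525 -0.0312] [ 0.6692 -0.0288]
top white [203 176   5   1   5] [0.6647 0.2035 0.006 ] [0.6647 0.1988] [0.6647 0.2082]
top white [364 222   1   9   9] [ 0.5459 -0.1686  0.006 ] [ 0.5365 -0.1686] [ 0.5553 -0.1685]
top white [305 224   7   8  14] [ 0.5391 -0.0346  0.006 ] [ 0.5344 -0.0451] [ 0.5508 -0.0311]
top white [202 227   4   8  11] [0.5336
[... 1138 characters left out ...]
610778809 -0.09547049552202225 0.012016965076327324 [ 0.701  -0.0949  0.1786]
c- 110 0.5033938884735107 -0.1006830483675003 0.011672280728816986 [ 0.503  -0.1001  0.1793]
sp 98 0.6029371023178101 -0.09811928123235703 0.010231039486825466 [ 0.6009 -0.0981  0.2144]
wrist tray rim (array([0.5898, 0.1485]), 0.15915463864803314, 0.13192062079906464, np.float64(-1.4702883859063323))
fin 641 (array([0.5798, 0.2435]), 0.035695549100637436, 0.01645984873175621, np.float64(-1.488788550406029)) [0.0429 0.0494 0.0508]
c- 1031 0.5027128458023071 -0.10117879509925842 0.012444410473108292 [ 0.5032 -0.0976  0.179 ]
sp 1738 0.602591872215271 -0.09860675781965256 0.011252276599407196 [ 0.6011 -0.0943  0.214 ]
```

```bash
python3 - <<'E'
import re
s=open('h.py').read(); i=s.index('def tiles('); s=s[:i]+'''def tiles(f,box,z=.012):
    "terracotta blobs in box, grown to the raised points around them; rect at plane z"
    out=[]
    for b,st,c in blobs(tilemask(f),20):
        p=plane(f,[c],z)[0]
        if not(box[0]<p[0]<box[1] and box[2]<p[1]<box[3]): continue
        d=cv2.medianBlur(f['range_z'].astype(np.float32),5); g=dict(f,range_z=d)
        u0,v0=c.astype(int); m=np.zeros(d.shape,bool); m[max(0,v0-60):v0+60,max(0,u0-60):u0+60]=1
        v,u=np.nonzero(m); Q=cloud(g,m); 
        if len(Q)<len(v): continue
        k=np.zeros(d.shape,np.uint8); ok=(Q[:,2]>z-.006)&(np.linalg.norm(Q[:,:2]-p[:2],axis=1)<.042); k[v[ok],u[ok]]=1
        k=cv2.morphologyEx(k,cv2.MORPH_OPEN,np.ones((3,3))); k=max(blobs(k>0,10),key=lambda t:(t[0]&b).sum())[0]
        out.append((rect(plane(f,edge(k),z)),np.median(cloud(f,k)[:,2])))
    return out
'''
open('h.py','w').write(s)
E
python3 - <<'E'
from h import *
np.set_printoptions(precision=4,suppress=True)
T,W=load('top0.npz'),load('wrist1.npz'); rs={}
for n,f in (('top',T),('wrist',W)):
    rs[n]=tiles(f,(.3,.49,-.15,.25))
    for r in rs[n]: print(n,r)
for a,_ in rs['top']:
    for b,_ in rs['wrist']:
        if np.linalg.norm(a[0]-b[0])<.03: print('tri',*tri(T,proj(T,[np.r_[a[0],.012]]),W,proj(W,[np.r_[b[0],.012]])))
cv2.imwrite('pics/c2.png',cv2.resize(W['image'][190:280,255:375],None,fx=4,fy=4)[:,:,::-1])
E
```

```text
top ((array([0.4286, 0.044 ]), 0.04450637474656105, 0.02782432921230793, np.float64(-0.41361461679382494)), np.float64(0.011178820444721294))
top ((array([0.3942, 0.134 ]), 0.04367724433541298, 0.02751070261001587, np.float64(0.012101846119672903)), np.float64(0.01109591910991492))
wrist ((array([0.4277, 0.0443]), 0.04647314175963402, 0.02834993228316307, np.float64(-0.3865033705807093)), np.float64(0.011923781198946715))
wrist ((array([0.3932, 0.1336]), 0.046939074993133545, 0.028225593268871307, np.float64(0.07139563704425508)), np.float64(0.012018250550405951))
tri [0.4284 0.0442 0.0142] 0.0007157760063782753
tri [0.3941 0.1334 0.015 ] 0.0003620313740281246
```

View pics/c2.png

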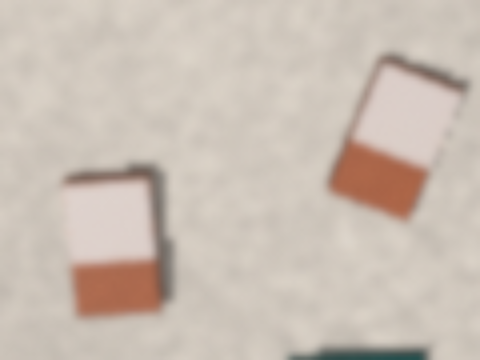

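Both tiles are now measured at 46×28 mm with their tops at 12–14 mm, matching the text. Next I pick and place them.

```bash
cat >> h.py <<'E'
PC=np.array([.6027,-.0983]); PY=.026
def loc(x,y,c=PC,a=PY): return c+np.array([[np.cos(a),-np.sin(a)],[np.sin(a),np.cos(a)]])@[x,y]
def tool(xy,z): return (xy[0],xy[1],z)
def yawpick(p,yaw):
    "of yaw and yaw+pi take the one with joint 7 farther from its ends"
    best=None
    for y in (yaw,yaw+np.pi,yaw-np.pi):
        q=robot.inverse_kinematics(p,down(y))
        if q is not None and (best is None or abs(q[6])<best[0]): best=(abs(q[6]),y)
    return best[1]
E
cat > pick.py <<'E'
from h import *
np.set_printoptions(precision=4,suppress=True)
tc,ta=np.array([.590,.1335]),.098
for i,(p0,slot) in enumerate((((.428,.0442),-.026),((.3937,.1336),.026))):
    robot.grip(.65,60); y=0 if i else -.39
    robot.goto(tool(p0,.2),down(yawpick((p0[0],p0[1],.02),y))); f=snap('wrist',10+i)
    L=tiles(f,(.3,.5,-.15,.25)); print([l for l in L])
    L=[r for r,z in L if abs(r[1]-.046)<.005 and abs(r[2]-.028)<.004]
    r=min(L,key=lambda r:np.linalg.norm(r[0]-p0)); c,a=r[0],r[3]
    yw=yawpick((c[0],c[1],.016),a); robot.goto(tool(c,.07),down(yw)); robot.move_straight(tool(c,.014),.12)
    robot.grip(0,40); print('grip',robot.sense()['opening'],robot.sense()['gripper_force'])
    robot.move_straight(tool(c,.08),.2)
    d=loc(slot,0,tc,ta); yp=yawpick((d[0],d[1],.04),ta)
    robot.goto(tool(d,.08),down(yp)); robot.move_straight(tool(d,.0295),.1)
    print('wf',robot.sense()['wrist_force']); robot.grip(.55); robot.move_straight(tool(d,.1),.2)
    print(robot.sense()['t'])
robot.goto((.50,.12,.3),down(0)); snap('wrist',12); print(robot.sense()['t'])
E
python3 pick.py
```

```text
[((array([0.3928, 0.1338]), 0.04581213369965553, 0.02865326963365078, np.float64(0.07132510488726002)), np.float64(0.011886244532288037)), ((array([0.4274, 0.045 ]), 0.04576241225004196, 0.027700915932655334, np.float64(-0.39010795911613155)), np.float64(0.011744926130597966))]
grip 0.3146217899456984 39.25923764705658
wf [-0.0716 -0.4472 -1.01  ]
9.7
[((array([0.3923, 0.1346]), 0.046246349811553955, 0.027796972543001175, np.float64(0.06970364757994367)), np.float64(0.011828216656571605))]
grip 0.3144517530013127 39.21918332576752
wf [ 0.5721 -0.0667  0.0824]
15.2333
17.3417
```

View pics/wrist12.png

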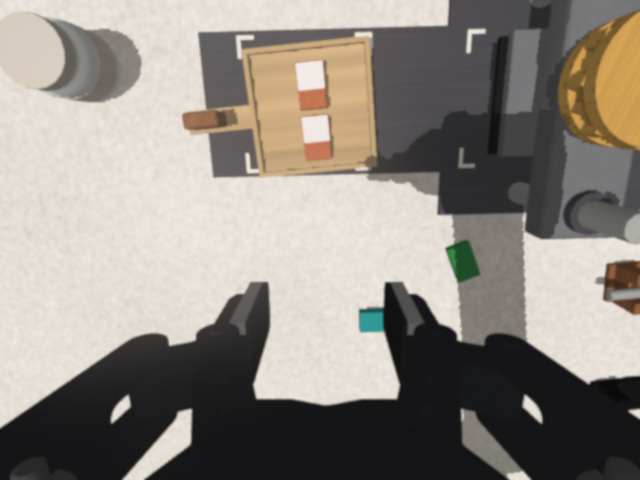

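Run:
```python
from h import *
np.set_printoptions(precision=4,suppress=True)
f=load('wrist12.npz'); 
for b,st,c in blobs(tilemask(f),20): print(st,c,np.median(cloud(f,b),0))
P=cloud(f,np.ones((480,640),bool))
Q=P[(P[:,2]>.035)&(P[:,2]<.06)&(P[:,1]>.19)&(P[:,1]<.29)&(abs(P[:,0]-.58)<.05)]; print('fin',len(Q),rect(Q),np.percentile(Q[:,2],[10,50,90]))
Q=Q[Q[:,2]>.044]; print(rect(Q))
q=robot.sense()['joint_pos']
for X,Y in ((.58,.244),tuple(loc(0,.11))):
  for y in (.1,.026,np.pi+.026,-np.pi/2,np.pi/2): 
    r=robot.inverse_kinematics((X,Y,.035),down(y)); print(X,Y,y,None if r is None else np.round(r,2))
```

```text
[298  89  29  21 515] [312.5087  99.3223] [0.6012 0.1335 0.0257]
[184 111  34  17 464] [200.7802 119.2716] [0.5805 0.2426 0.0497]
[304 142  28  19 454] [317.6674 150.9295] [0.549  0.1284 0.0257]
[605 262  35  29 818] [622.5954 275.6137] [ 0.4053 -0.2332  0.0148]
[616 300  24  14 212] [630.6792 305.3491] [ 0.3731 -0.2371  0.0353]
fin 667 (array([0.58  , 0.2437]), 0.03564917668700218, 0.016082823276519775, np.float64(-1.4674716686122748)) [0.0461 0.0494 0.0506]
(array([0.58  , 0.2437]), 0.03564917668700218, 0.016060348600149155, np.float64(-1.4674716686122748))
0.58 0.244 0.1 [-1.01  0.78  0.81  1.84 -0.75  0.85 -1.3 ]
0.58 0.244 0.026 [-1.02  0.79  0.82  1.84 -0.76  0.86 -1.36]
0.58 0.244 3.167592653589793 [ 0.19  0.88 -1.    1.77  0.88  1.01  0.44]
0.58 0.244 -1.5707963267948966 [ 0.28  1.   -1.19  1.76  1.03  1.14  1.88]
0.58 0.244 1.5707963267948966 [-0.79  0.67  0.46  1.83 -0.42  0.74 -0.1 ]
0.5998403222157755 0.01166282209442615 0.1 [-0.65  0.75  0.81  1.91 -0.74  0.81 -0.9 ]
0.5998403222157755 0.01166282209442615 0.026 [-0.66  0.76  0.83  1.92 -0.76  0.82 -0.96]
0.5998403222157755 0.01166282209442615 3.167592653589793 [ 0.68  0.97 -1.19  1.84  1.03  1.11  0.69]
0.5998403222157755 0.01166282209442615 -1.5707963267948966 [-0.8   0.91  1.09  1.92 -1.    0.98 -2.37]
0.5998403222157755 0.01166282209442615 1.5707963267948966 [-0.43  0.64  0.46  1.9  -0.42  0.7   0.29]
```

The tiles lie flat and side by side at (312,99) and (317,150). Now I grip the fin and push the tray.

```bash
cat > push.py <<'E'
from h import *
np.set_printoptions(precision=4,suppress=True)
a=np.array([.5800,.2437]); b=loc(0,.11); z=.037
robot.grip(.6,40); robot.goto(tool(a,.12),down(np.pi/2+.103)); robot.move_straight(tool(a,z),.15); robot.grip(0,40)
s=robot.sense(); print('grip',s['opening'],s['gripper_force'],s['wrist_force'])
for k in np.linspace(0,1,4)[1:]:
    robot.move_straight(tool(a+(b-a)*k,z),.09,attitude=down(np.pi/2+.103+(.026-.103)*min(1,1.5*k)))
    s=robot.sense(); print(s['t'],s['tcp_pos'],s['wrist_force'])
robot.grip(.45); robot.move_straight(tool(b,.12),.2)
robot.goto((.60,.16,.28),down(np.pi/2,.6,-np.pi/2)); snap('wrist',13); f=snap('top',13)
print(robot.sense()['t'])
E
python3 push.py
```

```text
grip 0.1788853988731402 40.77451944351196 [-0.1564 -0.0129  5.5835]
21.0667 [0.5875 0.169  0.0382] [0.3119 4.3142 5.472 ]
22.0833 [0.5943 0.0919 0.0382] [-0.6124  4.7596  6.1938]
23.1 [0.6009 0.015  0.0382] [-0.6376  5.8648  7.7949]
25.0
```

View pics/wrist13.png

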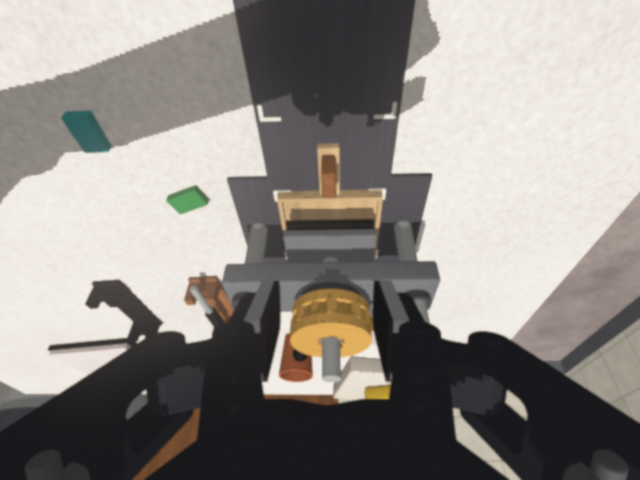

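Run:
```python
from h import *
np.set_printoptions(precision=4,suppress=True)
for n in ('wrist13','top13'):
    f=load(n+'.npz'); P=cloud(f,np.ones((480,640),bool))
    Q=P[(P[:,2]>.035)&(P[:,2]<.055)&(P[:,1]>-.02)&(P[:,1]<.05)&(abs(P[:,0]-.6)<.04)]
    if len(Q)>20: print(n,'fin',len(Q),rect(Q))
    H=hsv(f).astype(int); m=(H[...,1]<45)&(H[...,2]>130)
    for b,st,c in blobs(m,5):
        p=plane(f,[c],.006)[0]
        if st[4]<900 and .5<p[0]<.7 and -.2<p[1]<.0:
            Q=plane(f,np.argwhere(b)[:,::-1],.006); print(n,'white',st,p,Q.min(0)[:2],Q.max(0)[:2])
    print((-f['R'].T@f['t']))
print('press target fin',loc(0,.11),'tray edge corners',loc(.065,.065),loc(-.065,.065),loc(.07,.07),loc(-.07,.07))
```

```text
wrist13 fin 473 (array([0.6004, 0.0163]), 0.03672245144844055, 0.015959981828927994, np.float64(-1.5557538941412612))
wrist13 white [369 188  18  13  76] [ 0.666  -0.0313  0.006 ] [ 0.6506 -0.0462] [ 0.673  -0.0256]
wrist13 white [272 190  19  13  79] [ 0.5361 -0.0351  0.006 ] [ 0.5292 -0.0499] [ 0.5521 -0.029 ]
wrist13 white [255 225   5   3  11] [ 0.5007 -0.0959  0.006 ] [ 0.4982 -0.0986] [ 0.5041 -0.0944]
wrist13 white [299 237  40  10 281] [ 0.5844 -0.1313  0.006 ] [ 0.5578 -0.1408] [ 0.6147 -0.1201]
wrist13 white [359 237  15   9  67] [ 0.6549 -0.1274  0.006 ] [ 0.6447 -0.1383] [ 0.6645 -0.1199]
wrist13 white [286 238  12   9  67] [ 0.5449 -0.1306  0.006 ] [ 0.5386 -0.1408] [ 0.5551 -0.1224]
wrist13 white [340 238  13   9  53] [ 0.6247 -0.1333  0.006 ] [ 0.6173 -0.1407] [ 0.6351 -0.1223]
wrist13 white [354 241   3   4   6] [ 0.6391 -0.1325  0.006 ] [ 0.638 -0.136] [ 0.6408 -0.129 ]
wrist13 white [357 244   6   2   9] [ 0.646  -0.1372  0.006 ] [ 0.6426 -0.1383] [ 0.65   -0.1359]
[0.5992 0.286  0.349 ]
top13 fin 116 (array([0.5999, 0.015 ]), 0.0342104509472847, 0.01513828057795763, np.float64(-1.5438031522448286))
top13 white [305 173   6   1   6] [ 0.6716 -0.037   0.006 ] [ 0.6716 -0.0429] [ 0.6716 -0.0312]
top13 white [364 222   1   9   9] [ 0.5459 -0.1686  0.006 ] [ 0.5365 -0.1686] [ 0.5553 -0.1685]
top13 white [305 231   7   2  13] [ 0.5333 -0.0376  0.006 ] [ 0.532  -0.0451] [ 0.5344 -0.0311]
[ 0.3718 -0.0463  1.3531]
press target fin [0.5998 0.0117] tray edge corners [ 0.666  -0.0316] [ 0.536 -0.035] [ 0.6709 -0.0265] [ 0.5309 -0.0301]
```

The fin stands about 3.5 mm short of its place, while the marks agree with the press frame. I'll nudge the tray that far, then look at the collar from the +y side.

```bash
cat > push2.py <<'E'
from h import *
np.set_printoptions(precision=4,suppress=True)
a=np.array([.6001,.0155]); b=loc(0,.11)
robot.grip(.45,40); robot.goto(tool(a,.12),down(np.pi/2+.022)); robot.move_straight(tool(a,.039),.15); robot.grip(0,40)
robot.move_straight(tool(b-[0,.0035],.039),.05,attitude=down(np.pi/2+.026)); s=robot.sense(); print(s['tcp_pos'],s['wrist_force'])
robot.move_straight(tool(b-[0,.0035]+(b-s['tcp_pos'][:2]),.039),.05); s=robot.sense(); print(s['tcp_pos'],s['wrist_force'])
robot.grip(.45); robot.move_straight(tool(b,.13),.2)
for p,t in (((.60,.17,.2),.95),((.60,.17,.22),.8),((.60,.17,.24),.7),((.60,.16,.28),.6)):
    if robot.inverse_kinematics(p,down(np.pi/2,t,-np.pi/2)) is not None: break
print(p,t); robot.goto(p,down(np.pi/2,t,-np.pi/2)); f=snap('wrist',14); print(robot.sense()['t'])
P=cloud(f,np.ones((480,640),bool))
Q=P[(P[:,2]>.035)&(P[:,2]<.055)&(P[:,1]>-.02)&(P[:,1]<.05)&(abs(P[:,0]-.6)<.04)]
if len(Q)>20: print('fin',len(Q),rect(Q))
u,v=proj(f,[[.6027,-.055,.155]])[0].astype(int); c=f['image'][max(0,v-60):v+60,max(0,u-80):u+80]
cv2.imwrite('pics/c3.png',cv2.resize(c,(800,600),interpolation=cv2.INTER_CUBIC)[:,:,::-1]); print(u,v)
E
python3 push2.py
```

```text
[0.6009 0.0112 0.0403] [-0.627   5.2101  6.853 ]
[0.6007 0.0111 0.0403] [1.466  5.204  5.2099]
(0.6, 0.17, 0.2) 0.95
29.4833
fin 541 (array([0.6   , 0.0125]), 0.035840969532728195, 0.015421103686094284, np.float64(-1.5458964301511444))
329 303
```

View pics/c3.png

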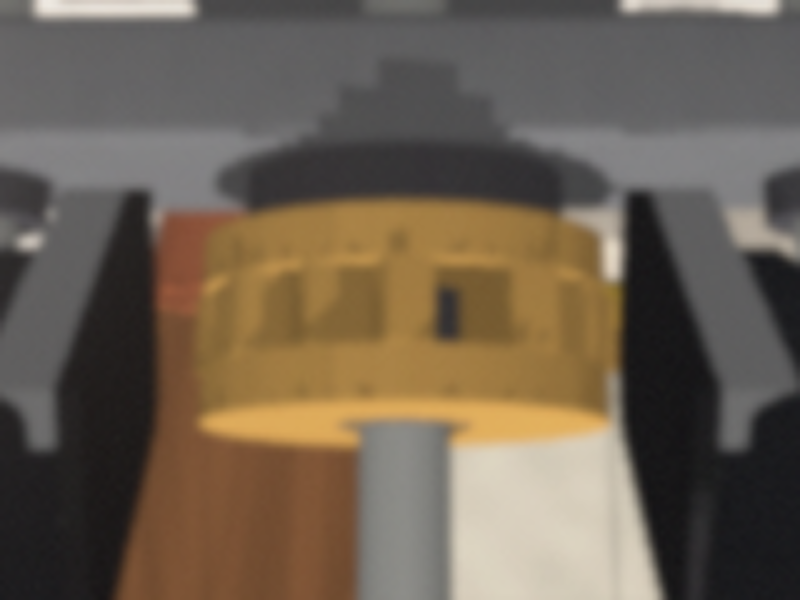

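The collar shows several recesses. The one at crop x 435–515 shows a dark core, so depth should tell which is a real hole.

Run:
```python
from h import *
np.set_printoptions(precision=1,suppress=True,linewidth=150)
f=load('wrist14.npz'); P=cloud(f,np.ones((480,640),bool))
c0=np.r_[PC]
Q=P[(P[:,2]>.178)&(P[:,2]<.22)&(np.linalg.norm(P[:,:2]-c0,axis=1)<.03)]; print('spindle side',Q[:,:2].min(0)*1e3,Q[:,:2].max(0)*1e3)
for z0,z1 in ((.150,.161),(.165,.174)):
    Q=P[(P[:,2]>z0)&(P[:,2]<z1)&(np.linalg.norm(P[:,:2]-c0,axis=1)<.055)]
    # by x column
    for x in np.arange(-44,45,4)/1e3:
        s=Q[abs(Q[:,0]-c0[0]-x)<.002]
        if len(s): 
            y=s[:,1]-c0[1]; print(int(round(x*1e3)),len(s),np.percentile(y*1e3,[5,50,95]),'rim',round(1e3*np.sqrt(max(0,.045**2-x*x)),1))
    print()
```

```text
spindle side [593.6 -99.1] [613.2 -87.1]
-44 30 [-1.3  4.   5.8] rim 9.4
-40 20 [3.1 4.2 5.8] rim 20.6
-36 30 [21.3 26.2 30.5] rim 27.0
-32 42 [28.3 29.7 30.6] rim 31.6
-28 44 [26.3 28.2 29.5] rim 35.2
-24 43 [26.1 27.8 32. ] rim 38.1
-20 36 [34.5 38.7 40. ] rim 40.3
-16 42 [36.8 38.6 40. ] rim 42.1
-12 39 [36.1 37.  38.5] rim 43.4
-8 45 [34.7 36.  37.2] rim 44.3
-4 44 [38.4 42.9 46.4] rim 44.8
0 44 [43.8 45.2 46.4] rim 45.0
4 46 [42.2 43.7 45. ] rim 44.8
8 21 [10.9 11.9 13.3] rim 44.3
12 31 [ 8.   9.9 11.7] rim 43.4
16 36 [13.3 18.8 22.8] rim 42.1
20 53 [24.3 30.9 36.9] rim 40.3
24 44 [35.4 36.8 38.1] rim 38.1
28 43 [34.6 35.6 37. ] rim 35.2
32 21 [20.8 33.5 35.2] rim 31.6
36 40 [20.1 20.9 22.4] rim 27.0
40 30 [18.8 19.8 20.6] rim 20.6
44 29 [2.9 4.1 5.6] rim 9.4

-44 10 [ 4.3  6.1 13.4] rim 9.4
-40 30 [13.5 18.2 22.3] rim 20.6
-36 28 [22.9 24.8 27.6] rim 27.0
-32 34 [28.5 30.  31.8] rim 31.6
-28 29 [32.  33.9 35.5] rim 35.2
-24 35 [34.8 36.1 38.4] rim 38.1
-20 37 [37.1 39.1 40.9] rim 40.3
-16 36 [39.4 40.8 41.8] rim 42.1
-12 36 [41.3 42.3 43.7] rim 43.4
-8 37 [41.6 43.5 44.4] rim 44.3
-4 36 [42.9 43.7 45. ] rim 44.8
0 35 [42.6 43.8 44.9] rim 45.0
4 37 [42.4 43.8 44.9] rim 44.8
8 36 [42.6 43.6 44.5] rim 44.3
12 36 [41.2 42.6 43.4] rim 43.4
16 36 [40.2 41.6 42.4] rim 42.1
20 35 [38.6 39.8 41. ] rim 40.3
24 38 [36.  37.6 39.1] rim 38.1
28 36 [33.1 34.3 36.2] rim 35.2
32 26 [29.3 30.9 33. ] rim 31.6
36 33 [24.2 26.5 29.2] rim 27.0
40 28 [16.6 20.1 22.5] rim 20.6
44 15 [ 4.2 12.5 14.5] rim 9.4
```

The real hole is at about 71° world, so another sits at 161°; the other recesses are only 7 mm deep. Next I check reach along the arc and look at the bar.

Run:
```python
from h import *
np.set_printoptions(precision=4,suppress=True)
f=load('wrist14.npz')
for col in (435,515):
    c,d=rays(f,[[249+col/5,243+305/5]]); d=d[0]; o=c[:2]-PC; A=d[:2]@d[:2];B=o@d[:2];C=o@o-.045**2
    s=(-B-np.sqrt(B*B-A*C))/A; p=c+s*d; print('edge',p,np.degrees(np.arctan2(*(p[:2]-PC)[::-1])))
for off in (0,np.pi):
  for r in (.131,.165):
    for th in (165,140,110,80,50,20):
        t=np.radians(th); p=tool(PC+r*np.array([np.cos(t),np.sin(t)]),.163-.016)
        best=[]
        for k in (-2*np.pi,0,2*np.pi):
            q=robot.inverse_kinematics(p,down(t+off+k)); 
            if q is not None: best.append(np.round(q,2).tolist())
        print(off,r,th,best[:1])
robot.goto((.36,-.305,.25),down(-1.46) if robot.inverse_kinematics((.36,-.305,.25),down(-1.46)) is not None else down(1.68)); f=snap('wrist',15); g=snap('top',15); print(robot.sense()['t'],robot.sense()['tcp_rot'])
for n,f in (('w',f),('t',g)):
    P=cloud(f,np.ones((480,640),bool)); Q=P[(P[:,2]>.195)&(np.linalg.norm(P[:,:2]-PC,axis=1)<.02)]
    if len(Q): print(n,'spindle top',np.median(Q,0))
```

```text
edge [ 0.6088 -0.0537  0.1562] 82.15033985859351
edge [ 0.6252 -0.0593  0.1551] 59.98744172261561
0 0.131 165 [[-0.35, 0.29, 0.47, 2.11, -0.18, 0.79, 1.55]]
0 0.131 140 [[-0.42, 0.32, 0.44, 2.06, -0.19, 0.8, 1.01]]
0 0.131 110 [[-0.5, 0.41, 0.49, 1.93, -0.25, 0.86, 0.47]]
0 0.131 80 [[-0.49, 0.52, 0.52, 1.77, -0.32, 0.93, -0.01]]
0 0.131 50 [[-0.48, 0.64, 0.64, 1.62, -0.43, 1.02, -0.41]]
0 0.131 20 [[-0.46, 0.75, 0.79, 1.52, -0.57, 1.11, -0.77]]
0 0.165 165 [[-0.47, 0.24, 0.58, 2.18, -0.19, 0.77, 1.55]]
0 0.165 140 [[-0.51, 0.28, 0.48, 2.11, -0.18, 0.79, 0.96]]
0 0.165 110 [[-0.58, 0.4, 0.52, 1.96, -0.26, 0.85, 0.42]]
0 0.165 80 [[-0.54, 0.54, 0.53, 1.75, -0.32, 0.94, -0.06]]
0 0.165 50 [[-0.5, 0.68, 0.64, 1.56, -0.45, 1.05, -0.44]]
0 0.165 20 [[-0.44, 0.8, 0.78, 1.43, -0.59, 1.15, -0.8]]
3.141592653589793 0.131 165 [[-0.82, 0.47, 1.13, 2.13, -0.56, 0.88, -1.19]]
3.141592653589793 0.131 140 [[-0.96, 0.62, 1.27, 2.08, -0.73, 0.99, -1.57]]
3.141592653589793 0.131 110 [[-0.9, 0.63, 1.11, 1.95, -0.68, 1.0, -2.26]]
3.141592653589793 0.131 80 [[0.17, 0.51, -0.39, 1.73, 0.23, 0.94, 2.65]]
3.141592653589793 0.131 50 [[0.06, 0.58, -0.19, 1.59, 0.12, 0.99, 2.28]]
3.141592653589793 0.131 20 [[0.07, 0.64, -0.08, 1.48, 0.06, 1.03, 1.89]]
3.141592653589793 0.165 165 [[-0.9, 0.41, 1.18, 2.2, -0.52, 0.85, -1.23]]
3.141592653589793 0.165 140 [[-0.97, 0.46, 1.12, 2.13, -0.55, 0.88, -1.79]]
3.141592653589793 0.165 110 [[-0.97, 0.61, 1.12, 1.97, -0.66, 0.98, -2.32]]
3.141592653589793 0.165 80 [[0.05, 0.51, -0.3, 1.72, 0.18, 0.94, 2.64]]
3.141592653589793 0.165 50 [[0.03, 0.61, -0.2, 1.53, 0.14, 1.01, 2.24]]
3.141592653589793 0.165 20 [[0.06, 0.68, -0.1, 1.39, 0.07, 1.07, 1.87]]
31.5333 [ 3.1409 -0.0003 -1.4576]
t spindle top [ 0.601  -0.0974  0.2145]
```

View pics/wrist15.png

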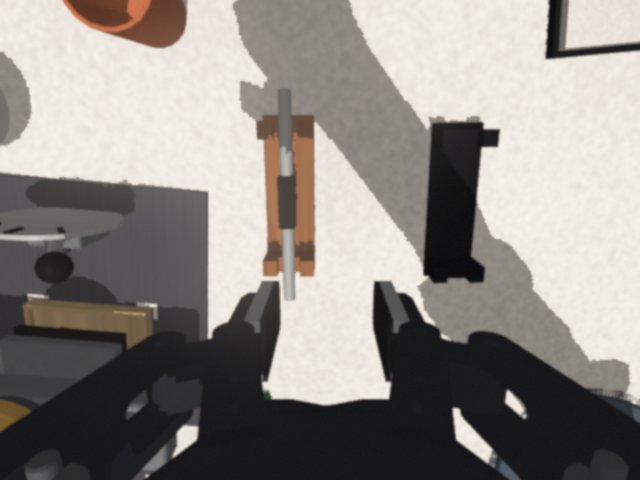

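The bar runs from (285,90) to (289,299) with its sleeve at (287,202), and it is seated in the brown rest. I'll triangulate its ends with the top view and grasp it.

Run:
```python
from h import *
np.set_printoptions(precision=4,suppress=True)
W,T=load('wrist15.npz'),load('top0.npz')
e1,e2=plane(W,[[284.5,90],[289.7,299]],.038); print('plane ends',e1,e2,np.linalg.norm(e1-e2))
print(tri(W,[284.5,90],T,[471.3,284.5]),tri(W,[289.7,299],T,[384,294.7]))
sl=plane(W,[[286.8,177],[287,228]],.044); print('sleeve',sl,sl.mean(0))
H=hsv(W).astype(int); P=cloud(W,np.ones((480,640),bool)); 
Q=P[(P[:,2]>.031)&(P[:,2]<.06)&(abs(P[:,0]-.4)<.012)&(P[:,1]<-.19)&(P[:,1]>-.43)]; print(len(Q),rect(Q),np.median(Q,0), np.percentile(Q[:,2],[50,90]))
a=(e1+e2)/2; y=np.arctan2(*(e2-e1)[1::-1]); print('centre',a,'yaw',y,np.degrees(y))
for yy in (y,): print(robot.inverse_kinematics((a[0],a[1]+.013,.028),down(yy)))
```

```text
plane ends [ 0.4076 -0.4048  0.038 ] [ 0.3859 -0.2085  0.038 ] 0.19753120932784426
(array([ 0.4078, -0.4047,  0.0423]), np.float64(0.0015215326738645008)) (array([ 0.3859, -0.209 ,  0.0391]), np.float64(0.00014455159375772873))
sleeve [[ 0.3987 -0.3309  0.044 ]
 [ 0.3944 -0.2834  0.044 ]] [ 0.3965 -0.3072  0.044 ]
3002 (array([ 0.4   , -0.3064]), 0.1992095410823822, 0.023983551189303398, np.float64(1.5707913999468799)) [ 0.3995 -0.3199  0.0415] [0.0415 0.044 ]
centre [ 0.3967 -0.3066  0.038 ] yaw 1.6808507986041092 96.30565675120938
[ 0.4132  0.4908  0.1733  2.1413 -0.1638  0.5216  0.8187]
```

```bash
cat >> h.py <<'E'
BC=np.array([.3967,-.3068]); BY=1.681; OFF=.013; HR=.113  # bar centre, yaw, grasp offset, HR+inner end radius = TCP radius
def polar(th,rin,z,dth=0):
    "TCP pose for the bar along world angle th (deg), inner end at radius rin"
    t=np.radians(th); return tool(PC+(rin+HR)*np.array([np.cos(t),np.sin(t)]),z),down(t+dth)
E
cat > bar.py <<'E'
from h import *
np.set_printoptions(precision=4,suppress=True)
g=BC+OFF*np.array([np.cos(BY),np.sin(BY)])
robot.grip(.5,80); robot.goto(tool(g,.12),down(BY)); robot.move_straight(tool(g,.028),.12)
s=robot.sense(); print(s['tcp_pos'],s['wrist_force']); robot.grip(0,80)
s=robot.sense(); print(s['tcp_pos'],s['opening'],s['gripper_force'],s['wrist_force'],s['torque'])
robot.move_straight(tool(g,.25),.2)
s=robot.sense(); print(s['tcp_pos'],s['wrist_force'],s['torque'])
p,o=polar(161,.06,.25); robot.goto(p,o); f=snap('wrist',16); f=snap('scene',16); print(robot.sense()['t'],robot.sense()['tcp_pos'],p)
E
python3 bar.py
```

```text
[ 0.3956 -0.2942  0.0284] [ 0.1091 -0.4069  0.5318]
[ 0.3959 -0.2942  0.0289] 0.1709027159680802 78.02656173706055 [-0.1427  0.4892  7.3967] [0.1388 0.1542 0.0614]
[ 0.3945 -0.2933  0.2488] [-0.2801 -0.0895 -1.0806] [-0.0194  0.0003  0.0243]
37.9167 [ 0.4391 -0.0439  0.2499] (np.float64(0.4391252864213182), np.float64(-0.041976709278911915), 0.25)
```

View pics/scene16.png

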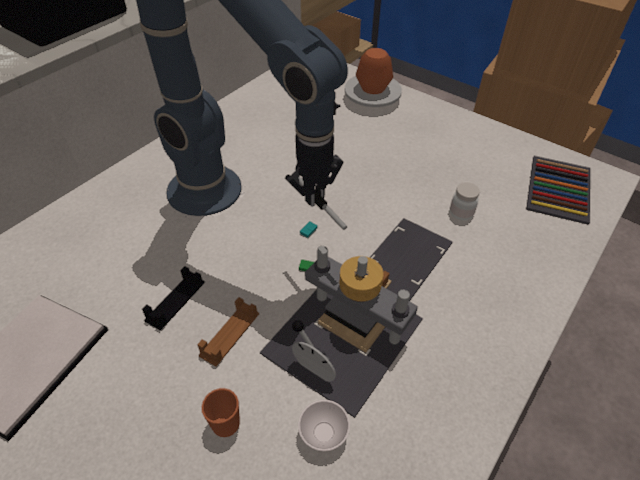

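The bar is held, with its inner part at (325–345, 205–228). Before inserting I check its level and direction by depth.

Run:
```python
from h import *
np.set_printoptions(precision=4,suppress=True)
t=np.radians(161); u=np.array([np.cos(t),np.sin(t)]); n=np.array([-u[1],u[0]])
T=snap('top',16); tc=np.array(robot.sense()['tcp_pos']); print(tc, robot.sense()['tcp_rot'])
for nm,f in (('scene',load('scene16.npz')),('top',T),('wrist',load('wrist16.npz'))):
    P=cloud(f,np.ones((480,640),bool)); d=P[:,:2]-tc[:2]; a=d@u; b=d@n
    m=(a<-.045)&(a>-.12)&(abs(b)<.02)&(abs(P[:,2]-tc[2]-.007)<.025); 
    if m.sum()<20: print(nm,m.sum()); continue
    for lo,hi in ((-.12,-.09),(-.09,-.07),(-.07,-.045)):
        k=m&(a>=lo)&(a<hi); 
        if k.sum()>8: print(nm,lo,k.sum(),'a',a[k].min(),'lat',np.median(b[k]),'z top',np.percentile(P[k,2],95)-tc[2])
```

```text
[ 0.4391 -0.0437  0.2499] [-3.1411 -0.0002  2.806 ]
scene -0.12 65 a -0.11303162154973659 lat 0.004263160410872459 z top 0.013530156763083778
scene -0.09 46 a -0.08998611197889471 lat 0.005138336790482709 z top 0.014126897285322348
scene -0.07 56 a -0.06984223732094284 lat 0.004602872730053477 z top 0.014154653055270361
top -0.12 71 a -0.11236141907314208 lat 0.0004947052249426693 z top 0.014365662893002229
top -0.09 29 a -0.08989781204744138 lat -4.228579940518217e-05 z top 0.01478887260878925
wrist 0
```

```bash
cat >> h.py <<'E'
ZB=.1475
def fix(p,o,vel=.1,n=1):
    robot.move_straight(p,vel,attitude=o)
    e=np.zeros(3)
    for _ in range(n):
        e+=np.array(p)-np.array(robot.sense()['tcp_pos']); robot.move_straight(tuple(np.array(p)+e),.03,attitude=o)
    return e
def pos():
    d=np.array(robot.sense()['tcp_pos'])[:2]-PC; return np.degrees(np.arctan2(d[1],d[0])),np.hypot(*d)-HR,robot.sense()['tcp_pos'][2]
def insert(th):
    p,o=polar(th,.058,ZB); e=fix(p,o,.15,2); print('pre',np.round(pos(),4),'e',e.round(4))
    q,o=polar(th,.019,ZB); hit=robot.move_straight(tuple(np.array(q)+e),.06,attitude=o,contact_N=10)
    s=robot.sense(); print('ins hit',hit,np.round(pos(),4),s['wrist_force'].round(1),s['torque'].round(2),round(s['t'],1)); return hit
def swing(a,b,step=12,vel=.12,stop=None,rin=.019):
    n=int(np.ceil(abs(b-a)/step))
    for th in np.linspace(a,b,n+1)[1:]:
        p,o=polar(th,rin,ZB); hit=robot.move_straight(p,vel,attitude=o,contact_N=stop); s=robot.sense()
        print(round(th,1),np.round(pos(),4),'wf',s['wrist_force'].round(1),'tq',s['torque'].round(2),round(s['t'],1))
        if hit: return th
E
python3 - <<'E'
from h import *
h=insert(161.1)
if not h: swing(161.1,137.1)
E
```

```text
pre [1.611215e+02 5.820000e-02 1.470000e-01] e [-0.0003  0.     -0.0007]
ins hit False [1.611803e+02 1.970000e-02 1.466000e-01] [ 0.5 -1.1 -2.7] [ 0.    0.04 -0.02] 40.1
149.1 [1.507538e+02 1.920000e-02 1.469000e-01] wf [-3.2 -7.5 -1.7] tq [-1.54  0.51 -0.7 ] 40.5
137.1 [1.394752e+02 1.930000e-02 1.464000e-01] wf [-6.7 -8.3  1. ] tq [-1.78  1.19 -0.88] 40.9
```

Run:
```python
from h import *
swing(137.1,19.1)
```

```text
125.3 [1.278009e+02 1.940000e-02 1.461000e-01] wf [-8.9 -5.1  2.6] tq [-1.38  1.62 -0.9 ] 41.2
113.5 [1.160486e+02 1.950000e-02 1.459000e-01] wf [-10.3  -2.8   2.5] tq [-0.95  1.95 -0.96] 41.6
101.7 [1.042722e+02 1.960000e-02 1.457000e-01] wf [-11.   -0.7   3.4] tq [-0.5   2.24 -1.  ] 42.0
89.9 [9.24879e+01 1.97000e-02 1.45600e-01] wf [-11.5   1.6   2.7] tq [-0.09  2.37 -1.03] 42.4
78.1 [8.07216e+01 1.99000e-02 1.45600e-01] wf [-11.    3.9   2.1] tq [ 0.37  2.39 -1.08] 42.7
66.3 [6.89978e+01 2.00000e-02 1.45600e-01] wf [-11.2   5.6   2.5] tq [ 0.81  2.25 -1.01] 43.1
54.5 [5.7309e+01 2.0100e-02 1.4560e-01] wf [-8.9  8.2  2.2] tq [ 1.18  2.06 -1.01] 43.5
42.7 [4.56457e+01 2.03000e-02 1.45800e-01] wf [-7.5  9.3  1.7] tq [ 1.47  1.78 -1.02] 43.9
30.9 [3.39993e+01 2.03000e-02 1.45900e-01] wf [-4.6  9.7  0.6] tq [ 1.82  1.35 -0.99] 44.2
19.1 [2.23352e+01 2.03000e-02 1.46200e-01] wf [-3.3 10.6  1.2] tq [ 2.01  0.78 -0.92] 44.6
```

```bash
cat >> h.py <<'E'
def holeprofile(f,lo,hi,step=2.5,z0=.150,z1=.160):
    P=cloud(f,np.ones((480,640),bool)); d=P[:,:2]-PC; r=np.hypot(*d.T); a=np.degrees(np.arctan2(d[:,1],d[:,0]))
    m=(P[:,2]>z0)&(P[:,2]<z1)&(r<.06)&(r>.005)
    return [(float(x),int((m&(abs(a-x)<step/2)).sum()),np.round(1e3*np.median(r[m&(abs(a-x)<step/2)]),1) if (m&(abs(a-x)<step/2)).any() else None) for x in np.arange(lo,hi,step)]
E
python3 - <<'E'
from h import *
robot.grip(0,120)
for th in (21.5,24,25.5):
    p,o=polar(th,.020,ZB); robot.move_straight(p,.06,attitude=o); s=robot.sense(); print(th,np.round(pos(),4),np.degrees(s['tcp_rot'][2]).round(2),s['wrist_force'].round(1),s['torque'].round(2))
    if np.hypot(*s['wrist_force'][:2])<2: break
p,o=polar(th,.06,ZB); robot.move_straight(p,.1,attitude=o); s=robot.sense(); print(np.round(pos(),4),s['wrist_force'].round(1))
f=snap('scene',17); print(holeprofile(f,-110,-15)); print(robot.sense()['t'])
T=snap('top',17); P=cloud(T,np.ones((480,640),bool)); Q=P[(P[:,2]>.19)&(P[:,2]<.22)&(np.linalg.norm(P[:,:2]-PC,axis=1)<.012)]; print('spindle',len(Q),np.median(Q,0) if len(Q) else None)
a=f['image'][235:315,300:425]; cv2.imwrite('pics/c4.png',cv2.resize(a,(750,480),interpolation=cv2.INTER_CUBIC)[:,:,::-1])
E
```

```text
21.5 [2.42471e+01 2.06000e-02 1.46300e-01] 21.56 [-3.9  8.1 -0.1] [ 1.55  0.79 -0.77]
24 [2.61304e+01 2.07000e-02 1.46500e-01] 24.06 [-1.6  5.8 -1.7] [ 1.19  0.51 -0.51]
25.5 [2.71192e+01 2.07000e-02 1.46600e-01] 25.52 [-1.4  5.5 -1.5] [ 1.26  0.4  -0.54]
[25.2325  0.0592  0.1474] [-0.8 -0.6 -1.2]
[(-110.0, 0, None), (-107.5, 0, None), (-105.0, 1, np.float64(42.9)), (-102.5, 1, np.float64(44.2)), (-100.0, 2, np.float64(45.3)), (-97.5, 6, np.float64(45.1)), (-95.0, 1, np.float64(42.5)), (-92.5, 3, np.float64(42.2)), (-90.0, 3, np.float64(39.7)), (-87.5, 0, None), (-85.0, 0, None), (-82.5, 0, None), (-80.0, 0, None), (-77.5, 3, np.float64(47.8)), (-75.0, 2, np.float64(45.6)), (-72.5, 3, np.float64(46.5)), (-70.0, 2, np.float64(45.7)), (-67.5, 3, np.float64(46.0)), (-65.0, 0, None), (-62.5, 0, None), (-60.0, 0, None), (-57.5, 1, np.float64(42.3)), (-55.0, 0, None), (-52.5, 0, None), (-50.0, 0, None), (-47.5, 0, None), (-45.0, 2, np.float64(44.8)), (-42.5, 2, np.float64(43.9)), (-40.0, 4, np.float64(44.4)), (-37.5, 3, np.float64(46.2)), (-35.0, 2, np.float64(46.8)), (-32.5, 2, np.float64(45.0)), (-30.0, 0, None), (-27.5, 0, None), (-25.0, 0, None), (-22.5, 3, np.float64(39.7)), (-20.0, 2, np.float64(40.9)), (-17.5, 0, None)]
46.1833
spindle 92 [ 0.602399   -0.09830364  0.20597124]
```

View pics/c4.png

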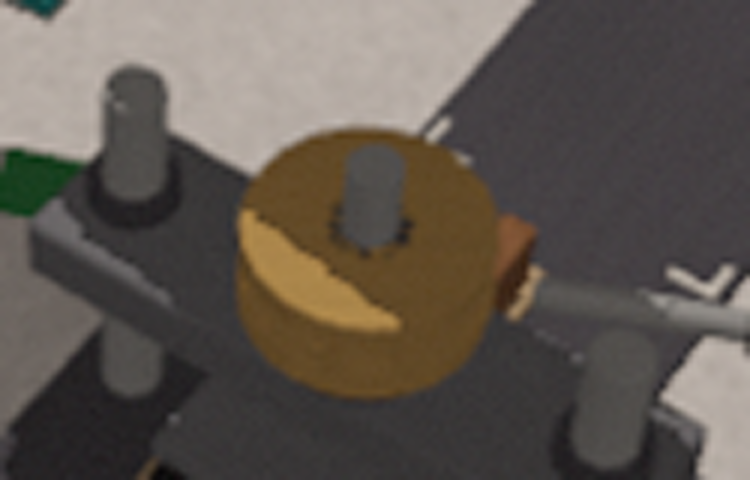

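The spindle top fell about 8.5 mm. From the skew geometry and the scene depth gap (−66° to −46°), the collar hole is at about 33.6°, so the next one is at 123.6°.

Run:
```python
from h import *
p,o=polar(70,.075,ZB); robot.move_straight(p,.25,attitude=o)
p,o=polar(123.6,.075,ZB); robot.move_straight(p,.25,attitude=o)
if not insert(123.6): swing(123.6,99.6)
```

```text
pre [1.236121e+02 5.720000e-02 1.477000e-01] e [ 0.0003 -0.0007  0.0001]
ins hit False [1.236746e+02 1.850000e-02 1.475000e-01] [-0.7 -0.3 -0.7] [0.01 0.08 0.02] 49.8
111.6 [1.135643e+02 1.830000e-02 1.462000e-01] wf [-6.7 -4.6  1.2] tq [-1.18  1.48 -0.79] 50.2
99.6 [1.018782e+02 1.840000e-02 1.459000e-01] wf [-10.3  -3.1   2.4] tq [-0.94  1.98 -0.9 ] 50.6
```

Run:
```python
from h import *
swing(99.6,17)
p,o=polar(26,.020,ZB); robot.move_straight(p,.06,attitude=o); s=robot.sense(); print(np.round(pos(),4),s['wrist_force'].round(1))
p,o=polar(26,.06,ZB); robot.move_straight(p,.1,attitude=o)
sp=[]
for k in range(3):
    f=snap('scene',18+k); T=snap('top',18+k); P=cloud(T,np.ones((480,640),bool)); d=np.linalg.norm(P[:,:2]-PC,axis=1)
    Q=P[(P[:,2]>.185)&(P[:,2]<.22)&(d<.012)]; C=P[(P[:,2]>.168)&(P[:,2]<.182)&(d>.025)&(d<.043)]; sp.append((np.median(Q[:,2]),np.median(C[:,2])))
    print([x for x in holeprofile(f,-80,-30) ])
print(sp,robot.sense()['t'])
for n in ('top0','top15','top17'):
    T=load(n+'.npz'); P=cloud(T,np.ones((480,640),bool)); d=np.linalg.norm(P[:,:2]-PC,axis=1)
    Q=P[(P[:,2]>.185)&(P[:,2]<.22)&(d<.012)]; C=P[(P[:,2]>.168)&(P[:,2]<.182)&(d>.025)&(d<.043)]; print(n,np.median(Q[:,2]),np.median(C[:,2]))
```

```text
87.8 [9.01089e+01 1.85000e-02 1.45700e-01] wf [-10.4  -1.    2.4] tq [-0.56  2.21 -0.93] 51.0
76.0 [7.83618e+01 1.87000e-02 1.45700e-01] wf [-11.2   1.4   2.7] tq [-0.17  2.32 -0.92] 51.3
64.2 [6.66404e+01 1.89000e-02 1.45600e-01] wf [-11.4   2.8   3. ] tq [ 0.23  2.36 -0.95] 51.7
52.4 [5.49531e+01 1.90000e-02 1.45600e-01] wf [-10.2   5.4   2.5] tq [ 0.7   2.19 -0.97] 52.1
40.6 [4.32838e+01 1.91000e-02 1.45700e-01] wf [-9.6  5.7  1.5] tq [ 1.02  2.04 -0.92] 52.5
28.8 [3.16526e+01 1.91000e-02 1.45800e-01] wf [-7.5  8.2  1.5] tq [ 1.35  1.71 -0.87] 52.8
17.0 [1.99942e+01 1.91000e-02 1.46000e-01] wf [-5.9  7.7  1.6] tq [ 1.58  1.23 -0.74] 53.2
[2.65946e+01 2.09000e-02 1.47400e-01] [ 0.7  4.5 -2. ]
[(-80.0, 2, np.float64(48.1)), (-77.5, 3, np.float64(45.8)), (-75.0, 3, np.float64(46.0)), (-72.5, 4, np.float64(45.1)), (-70.0, 2, np.float64(45.4)), (-67.5, 0, None), (-65.0, 0, None), (-62.5, 0, None), (-60.0, 1, np.float64(42.6)), (-57.5, 0, None), (-55.0, 0, None), (-52.5, 0, None), (-50.0, 0, None), (-47.5, 3, np.float64(45.2)), (-45.0, 4, np.float64(45.5)), (-42.5, 2, np.float64(45.6)),
[... 727 characters left out ...]
oat64(44.2)), (-67.5, 0, None), (-65.0, 0, None), (-62.5, 0, None), (-60.0, 0, None), (-57.5, 1, np.float64(39.4)), (-55.0, 0, None), (-52.5, 0, None), (-50.0, 0, None), (-47.5, 3, np.float64(45.6)), (-45.0, 2, np.float64(45.3)), (-42.5, 2, np.float64(47.4)), (-40.0, 5, np.float64(45.3)), (-37.5, 3, np.float64(46.1)), (-35.0, 0, None), (-32.5, 0, None)]
[(np.float64(0.19882501637544725), np.float64(0.17446697960857316)), (np.float64(0.19904169133480032), np.float64(0.17461882136772222)), (np.float64(0.19916771516260012), np.float64(0.1744403123136513))] 54.55
top0 0.214289169749317 0.17444215509723326
top15 0.21429946955656742 0.17432031885795674
top17 0.20562257941181739 0.17448202525873402
```

Spindle drop and collar angle agree on 15.3 mm so far, with a start of about 2 mm, which puts travel near 17.5 mm. The last stroke is about 25° in small steps, watching for the end stop.

Run:
```python
from h import *
p,o=polar(70,.075,ZB); robot.move_straight(p,.25,attitude=o)
p,o=polar(121.3,.075,ZB); robot.move_straight(p,.25,attitude=o)
if not insert(121.3):
    swing(121.3,103.3,6); r=swing(103.3,83.3,4,.06,stop=9); print('stopped',r)
    f=snap('top',22); P=cloud(f,np.ones((480,640),bool)); d=np.linalg.norm(P[:,:2]-PC,axis=1); Q=P[(P[:,2]>.185)&(P[:,2]<.22)&(d<.012)]; print(len(Q),np.median(Q[:,2]) if len(Q) else 0)
```

```text
pre [1.213316e+02 5.720000e-02 1.476000e-01] e [ 0.0003 -0.0007  0.0001]
ins hit False [1.213776e+02 1.850000e-02 1.475000e-01] [-0.5 -0.6 -1. ] [-0.    0.   -0.04] 58.1
115.3 [1.159457e+02 1.910000e-02 1.469000e-01] wf [-3.1 -2.2 -0.2] tq [-0.49  0.6  -0.31] 58.3
109.3 [1.111199e+02 1.890000e-02 1.462000e-01] wf [-8.9 -3.4  1. ] tq [-0.91  1.61 -0.71] 58.6
103.3 [1.056557e+02 1.890000e-02 1.458000e-01] wf [-10.4  -2.6   1.2] tq [-0.86  2.13 -0.97] 58.9
99.3 [1.018948e+02 1.890000e-02 1.457000e-01] wf [-12.2  -2.6   1.7] tq [-0.74  2.44 -1.06] 59.2
95.3 [9.7956e+01 1.8900e-02 1.4560e-01] wf [-12.1  -0.7   2.2] tq [-0.62  2.41 -1.05] 59.5
91.3 [9.39893e+01 1.90000e-02 1.45600e-01] wf [-12.6  -1.2   1.2] tq [-0.5   2.5  -1.02] 59.8
87.3 [9.00136e+01 1.90000e-02 1.45500e-01] wf [-12.1  -0.6   0.1] tq [-0.34  2.65 -1.09] 60.1
83.3 [8.60569e+01 1.91000e-02 1.45500e-01] wf [-13.   -0.5   1.4] tq [-0.12  2.66 -1.09] 60.4
stopped None
87 0.19745064396814715
```

Run:
```python
from h import *
r=swing(83.3,75.3,2,.04,stop=6); print('stopped',r)
f=snap('top',23); P=cloud(f,np.ones((480,640),bool)); d=np.linalg.norm(P[:,:2]-PC,axis=1); Q=P[(P[:,2]>.185)&(P[:,2]<.22)&(d<.012)]; print(len(Q),np.median(Q[:,2]) if len(Q) else 0)
```

```text
81.3 [8.41495e+01 1.90000e-02 1.45500e-01] wf [-12.9   1.7   1.3] tq [-0.06  2.73 -1.09] 60.7
79.3 [8.21614e+01 1.91000e-02 1.45500e-01] wf [-11.8   1.6   1.4] tq [-0.07  2.8  -1.03] 61.0
77.3 [8.01802e+01 1.91000e-02 1.45500e-01] wf [-13.9   1.3   2.8] tq [ 0.09  2.8  -1.08] 61.2
75.3 [7.82089e+01 1.91000e-02 1.45400e-01] wf [-12.4   2.7   1.8] tq [ 0.17  2.73 -1.1 ] 61.5
stopped None
88 0.1974027204512312
```

The collar turned but the spindle top stayed put, so I check the plate's height through all the top views.

Run:
```python
from h import *
T=snap('top',24)
R=np.array([[np.cos(PY),np.sin(PY)],[-np.sin(PY),np.cos(PY)]])
for n in ('top0','top13','top15','top17','top18','top22','top23','top24','wrist13','wrist14'):
    f=load(n+'.npz'); P=cloud(f,np.ones((480,640),bool)); L=(P[:,:2]-PC)@R.T
    o=[]
    for y0,y1 in ((.038,.042),(.042,.046),(.046,.050),(.05,.054),(.054,.058),(-.05,-.04)):
        m=(abs(L[:,0])<.04)&(L[:,1]>y0)&(L[:,1]<y1)&(P[:,2]>.015)&(P[:,2]<.088); o.append((int(m.sum()),round(1e3*np.median(P[m,2]),1) if m.any() else None))
    print(n,o)
```

```text
top0 [(26, np.float64(64.6)), (51, np.float64(64.8)), (63, np.float64(63.8)), (60, np.float64(48.3)), (0, None), (61, np.float64(65.4))]
top13 [(25, np.float64(64.2)), (54, np.float64(64.4)), (64, np.float64(64.5)), (63, np.float64(49.3)), (20, np.float64(16.0)), (64, np.float64(64.6))]
top15 [(25, np.float64(64.9)), (53, np.float64(64.9)), (62, np.float64(64.2)), (63, np.float64(49.6)), (15, np.float64(16.0)), (59, np.float64(64.4))]
top17 [(27, np.float64(56.0)), (52, np.float64(55.9)), (63, np.float64(55.9)), (62, np.float64(39.5)), (14, np.float64(16.7)), (63, np.float64(55.8))]
top18 [(25, np.float64(50.9)), (51, np.float64(49.7)), (62, np.float64(48.6)), (60, np.float64(33.7)), (18, np.float64(16.3)), (56, np.float64(49.7))]
top22 [(24, np.float64(48.1)), (43, np.float64(48.0)), (57, np.float64(47.1)), (50, np.float64(33.5)), (9, np.float64(16.7)), (58, np.float64(48.7))]
top23 [(25, np.float64(47.6)), (46, np.float64(48.0)), (54, np.float64(47.3)), (51, np.float64(33.4)), (12, np.float64(16.1)), (58, np.float64(47.3))]
top24 [(27, np.float64(47.7)), (46, np.float64(47.7)), (54, np.float64(46.5)), (51, np.float64(33.9)), (9, np.float64(16.4)), (57, np.float64(47.0))]
wrist13 [(142, np.float64(65.0)), (237, np.float64(64.5)), (678, np.float64(59.1)), (441, np.float64(47.0)), (40, np.float64(46.2)), (0, None)]
wrist14 [(195, np.float64(64.3)), (225, np.float64(49.6)), (813, np.float64(59.1)), (600, np.float64(46.5)), (67, np.float64(46.0)), (34, np.float64(64.8))]
```

The plate is down 17.4 mm in all, while the pad stopped after 15.7 mm. The pad is therefore on the tiles with about 1.8 mm of spring. I add a few degrees for margin, then take the bar back to its rest.

Run:
```python
from h import *
np.set_printoptions(precision=4,suppress=True)
r=swing(75.3,69.3,2,.04,stop=6); print('stopped',r)
p,o=polar(75.5,.020,ZB); robot.move_straight(p,.06,attitude=o); print(np.round(pos(),4),robot.sense()['wrist_force'].round(1))
p,o=polar(75.5,.075,ZB); robot.move_straight(p,.12,attitude=o)
p,o=polar(75.5,.075,.29); robot.move_straight(p,.25,attitude=o)
p,o=polar(140,.075,.29); robot.goto(p,o)
g=BC+OFF*np.array([np.cos(BY),np.sin(BY)]); q=tool(g,.15); robot.goto(tool(g,.29),down(BY)); e=fix(q,down(BY),.2,1)
f=snap('top',25); s=snap('scene',25); W=snap('wrist',25); print(robot.sense()['t'],robot.sense()['tcp_pos'],e)
u=np.array([np.cos(BY),np.sin(BY)]); n=np.array([-u[1],u[0]])
for nm,F in (('top',f),('scene',s)):
    P=cloud(F,np.ones((480,640),bool)); d=P[:,:2]-g; a=d@u; b=d@n; m=(abs(P[:,2]-.158)<.02)&(abs(b)<.025)
    for lo,hi in ((-.12,-.095),(-.095,-.07),(-.07,-.045),(.045,.06),(.06,.09)):
        k=m&(a>lo)&(a<hi)
        if k.sum()>5: print(nm,lo,k.sum(),'a',a[k].min(),a[k].max(),'lat',np.median(b[k]),'z',np.percentile(P[k,2],90))
```

```text
73.3 [76.2187  0.0191  0.1454] wf [-14.1   2.5   1.8] tq [ 0.24  2.79 -1.09] 61.9
71.3 [74.2507  0.0191  0.1454] wf [-14.3   2.6   1.9] tq [ 0.29  2.79 -1.07] 62.1
69.3 [72.2796  0.0192  0.1454] wf [-12.4   3.9   1.6] tq [ 0.41  2.79 -1.04] 62.4
stopped None
[77.1537  0.0198  0.1462] [-7.3  0.2 -1.9]
67.5667 [ 0.3945 -0.2938  0.1496] [-0.001   0.0002 -0.0008]
top 0.045 43 a 0.04546003998127399 0.059972030911271484 lat 0.0006660581603312818 z 0.16391266164225046
top 0.06 80 a 0.06062606816659187 0.08775295407212366 lat 0.0005405689690012204 z 0.1646220766983371
scene -0.12 67 a -0.11451525659191855 -0.0950871001262332 lat -0.0012677282155233594 z 0.16332529220735395
scene -0.095 78 a -0.09447804521562356 -0.07034508624062795 lat -0.0007576995445878213 z 0.16302847082563118
scene -0.07 69 a -0.069742181016122 -0.04648628709628653 lat -0.0013084929664650856 z 0.163805418306071
scene 0.045 24 a 0.04915170584843409 0.059732486311581276 lat 3.1228018133020266e-05 z 0.16390674236364217
scene 0.06 59 a 0.060027759158733394 0.08652609326273217 lat -0.0007169677048996955 z 0.16320191953221858
```

The bar sits straight and level in the grip. I place it, then do the brake.

Run:
```python
from h import *
np.set_printoptions(precision=4,suppress=True)
g=BC+OFF*np.array([np.cos(BY),np.sin(BY)]); e=np.array([-.0005,.0001])
robot.move_straight(tool(g+e,.05),.12); hit=robot.move_straight(tool(g+e,.029),.05,contact_N=8); s=robot.sense(); print(hit,s['tcp_pos'],s['wrist_force'])
robot.grip(.4); robot.move_straight(tool(g,.13),.2)
robot.goto((.48,-.26,.33),down(0)); f=snap('wrist',26); T=snap('top',26); S=snap('scene',26); print(robot.sense()['t'])
P=cloud(f,np.ones((480,640),bool)); Q=P[(P[:,2]>.031)&(P[:,2]<.06)&(abs(P[:,0]-.4)<.03)&(P[:,1]<-.19)&(P[:,1]>-.43)]; print(len(Q),np.percentile(Q[:,2],[5,50,95]))
for n,F in (('w',f),('t',T),('s',S)):
    H=hsv(F).astype(int); m=(H[...,2]<45); P=cloud(F,np.ones((480,640),bool))
    k=cloud(F,m); k=k[(abs(k[:,0]-.57)<.06)&(abs(k[:,1]+.25)<.05)&(k[:,2]>.108)]; print(n,len(k), k.mean(0) if len(k) else 0, k.min(0) if len(k) else 0, k.max(0) if len(k) else 0)
```

```text
True [ 0.3947 -0.2934  0.029 ] [-1.091   1.123   5.7818]
71.7167
2588 [0.0344 0.0412 0.0442]
w 40 [ 0.5608 -0.2485  0.1301] [ 0.551  -0.2577  0.1272] [ 0.5665 -0.2448  0.1331]
t 400 [ 0.5287 -0.2469  0.5198] [ 0.5101 -0.2751  0.1207] [ 0.5691 -0.2189  0.6653]
s 1874 [ 0.52   -0.264   0.5344] [ 0.51   -0.2877  0.1142] [ 0.5693 -0.2268  0.6567]
```

View pics/wrist26.png

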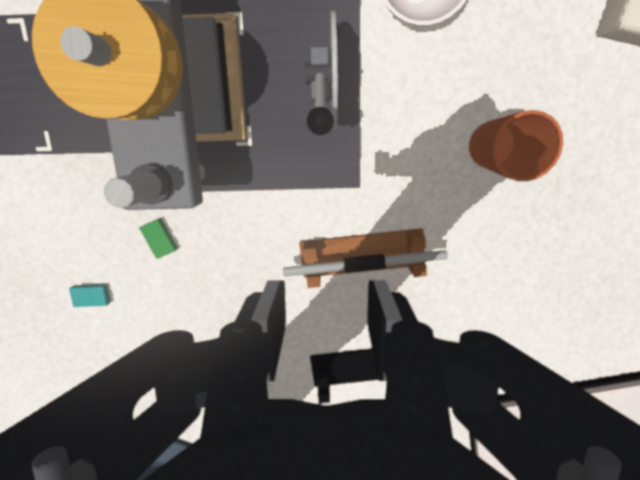

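The bar lies across both saddles, from (285,271) to (446,254), and the knob is at (320,121) leaning towards the robot. I triangulate the knob and move it upright.

```bash
cat > brake.py <<'E'
from h import *
import sys
np.set_printoptions(precision=4,suppress=True)
W,S=load('wrist26.npz'),load('scene0.npz')
K,g=tri(W,[319.5,121.5],S,[298,325]); print('knob',K,g)
e1,e2=plane(W,[[284.5,271.5],[446,254.5]],.038); print('bar',e1,e2,(e1+e2)/2)
th=-np.arccos(np.clip((K[2]-.05)/.088,-1,1)); print('angle from z',th,'pivot x from knob',K[0]-.088*np.sin(th),'press',loc(0,K[1]-PC[1]))
if len(sys.argv)<2: sys.exit()
px=loc(0,K[1]-PC[1])[0]; th=np.arcsin((K[0]-px)/.088); ux=np.array([np.cos(PY),np.sin(PY)])
def pt(t): return (px+.088*np.sin(t), K[1]+(px+.088*np.sin(t)-K[0])*np.tan(PY), .05+.088*np.cos(t)+.003)
yw=yawpick(pt(th),np.pi/2+PY); robot.grip(.6,20)
p=np.array(pt(th)); robot.goto(tool(p,.2),down(yw)); e=fix(tool(p,.17),down(yw),.15,1); robot.move_straight(tuple(p+e),.08); s=robot.sense(); print('at',s['tcp_pos'],p,s['wrist_force'])
robot.grip(0,20); s=robot.sense(); print('opening',s['opening'],s['gripper_force'],s['wrist_force'])
for t in np.linspace(th,0,6)[1:]:
    robot.move_straight(pt(t),.08,attitude=down(yw)); 
e=np.array(pt(0))-robot.sense()['tcp_pos']; robot.move_straight(tuple(np.array(pt(0))+e),.03)
s=robot.sense(); print(s['tcp_pos'],pt(0),s['wrist_force'],s['opening'])
robot.grip(.5); robot.move_straight(tool(pt(0),.22),.15); robot.goto((.50,-.20,.33),down(0)); snap('wrist',27); snap('scene',27); print(robot.sense()['t'])
E
python3 brake.py
```

```text
knob [ 0.5572 -0.254   0.1221] 0.0014841130976061348
bar [ 0.3848 -0.2096  0.038 ] [ 0.4067 -0.4043  0.038 ] [ 0.3957 -0.307   0.038 ]
angle from z -0.610795642602489 pivot x from knob 0.6076285125883304 press [ 0.6067 -0.254 ]
```

Everything agrees: height 122 mm and pivot x 0.607 by both routes. Go.

```bash
python3 brake.py go
python3 - <<'E'
from h import *
a=load('scene27.npz')['image'][215:415,190:450]; cv2.imwrite('pics/c5.png',cv2.resize(a,(780,600),interpolation=cv2.INTER_CUBIC)[:,:,::-1])
E
```

```text
knob [ 0.5572 -0.254   0.1221] 0.0014841130976061348
bar [ 0.3848 -0.2096  0.038 ] [ 0.4067 -0.4043  0.038 ] [ 0.3957 -0.307   0.038 ]
angle from z -0.610795642602489 pivot x from knob 0.6076285125883304 press [ 0.6067 -0.254 ]
at [ 0.5575 -0.2544  0.1257] [ 0.5572 -0.254   0.1257] [-0.2498 -0.2316 -0.4823]
opening 0.2599482354415881 19.573638439178467 [0.7189 0.109  1.6235]
[ 0.6071 -0.2535  0.1418] (np.float64(0.6067481999185099), np.float64(-0.2527279255263492), np.float64(0.14100000000000001)) [-2.5058 -1.8327  7.9611] 0.2566187703618602
79.225
```

View pics/c5.png

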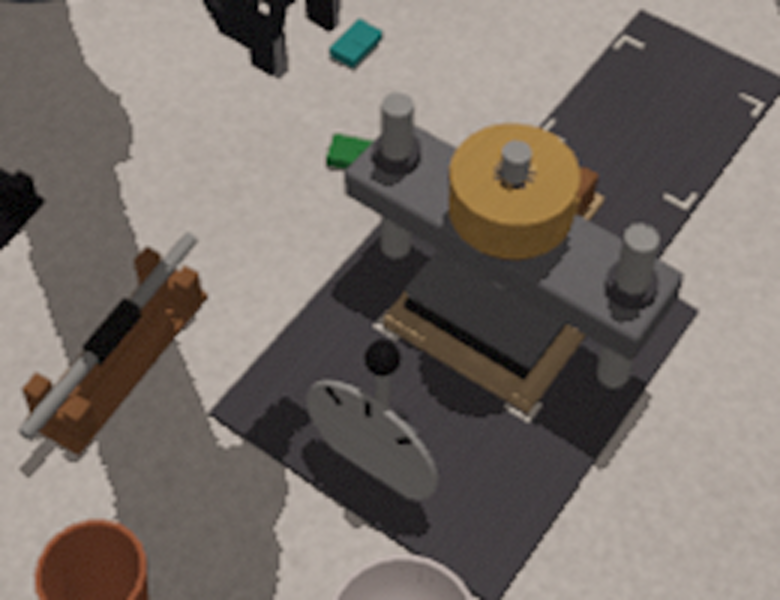

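The lever stands upright, the bar is in both saddles, and the tray is within its marks. I run one numeric check of the knob, plate and tray, then hand in.

Run:
```python
from h import *
np.set_printoptions(precision=4,suppress=True)
S,W=load('scene27.npz'),load('wrist27.npz')
def ball(f):
    u,v=proj(f,[[.6067,-.2527,.138]])[0]; H=hsv(f); m=np.zeros(H.shape[:2],bool); a,b=int(v),int(u); m[max(0,a-25):a+25,b-25:b+25]=1
    B=blobs(cv2.morphologyEx((m&(H[...,2]<45)).astype(np.uint8),cv2.MORPH_OPEN,np.ones((5,5)))>0,20)
    c=min(B,key=lambda t:np.hypot(*(t[2]-[u,v]))); print('exp',u,v,'found',c[2],c[1][4]); return c[2]
print('knob',tri(S,ball(S),W,ball(W)))
T=snap('top',28); P=cloud(T,np.ones((480,640),bool)); L=(P[:,:2]-PC)
m=(abs(L[:,0])<.04)&(L[:,1]<-.04)&(L[:,1]>-.05)&(P[:,2]>.03)&(P[:,2]<.088); print('plate',np.median(P[m,2]))
Q=P[(P[:,2]>.035)&(P[:,2]<.055)&(P[:,1]>-.02)&(P[:,1]<.05)&(abs(P[:,0]-.6)<.04)]; print('fin',rect(Q),'target',loc(0,.11))
```

```text
exp 317.47196605389195 333.2238646497404 found [317. 334.] 109Traceback (most recent call last):
  File "<stdin>", line 8, in <module>
  File "<stdin>", line 7, in ball
ValueError: min() iterable argument is empty
```

Run:
```python
from h import *
np.set_printoptions(precision=4,suppress=True)
T=snap('top',28); P=cloud(T,np.ones((480,640),bool)); L=(P[:,:2]-PC)
m=(abs(L[:,0])<.04)&(L[:,1]<-.04)&(L[:,1]>-.05)&(P[:,2]>.03)&(P[:,2]<.088); print('plate',np.median(P[m,2]))
Q=P[(P[:,2]>.035)&(P[:,2]<.055)&(P[:,1]>-.02)&(P[:,1]<.05)&(abs(P[:,0]-.6)<.04)]; print('fin',rect(Q),'target',loc(0,.11))
k=cloud(T,hsv(T)[...,2]<45); k=k[(abs(k[:,0]-.6)<.04)&(abs(k[:,1]+.253)<.02)&(k[:,2]>.125)&(k[:,2]<.16)]; print('knob',len(k),k.mean(0) if len(k) else 0)
ok=0.045<np.median(P[m,2])<.0485 and np.linalg.norm(rect(Q)[0]-loc(0,.11))<.005
if ok: print(robot.close_job())
```

```text
plate 0.04736387150605703
fin (array([0.5998, 0.0106]), 0.03458791598677635, 0.016351358965039253, np.float64(-1.5526937160698946)) target [0.5998 0.0117]
knob 0 0
the job is handed in; nothing more can be done
None
```

I handed in the job at about 80 s robot time, and the hand-in call returned no verdict: by my measurements both tiles are flat in the tray, the tray is on the marks within about 1 mm, the press is screwed down onto the tiles (by plate heights, not a force reading), the brake lever is upright, and the bar is back on its rest.

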